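# Load the plaster plugs into the sample changer

## Robot

A 6-joint arm with a two-finger parallel gripper is mounted at the origin on the work surface. World frame = base frame: x ahead of the robot, y to its left, z up, the work surface at z = 0. Lengths are in m, angles in rad, forces in N, time in s.
With the tool pointing down it reaches from about 0.4 to 0.825 m from the base axis. Payload 7 kg.
Tool frame: the origin (TCP) lies midway between the tips of the shut fingers; the grasp point (between the pads) lies 19 mm behind it; z points along the fingers, y is the line along which they close (so a half turn about z gives the same grasp; the last joint's range is limited). The gripper opens to 88 mm and grips with 3 to 60 N. Pads are 19 mm wide; open, the fingers measure 130 mm over their backs; the gripper's body (78 mm by 193 mm) begins 47 mm behind the grasp point.
Start: joints at [1.454, 0.359, 0.012, 0, -1.224, -0.288], TCP at [0.266, 0.62, 0.196] pointing down, gripper open.
Joint ranges: [-3.07, 3.07], [-1.43, 2.12], [-1.02, 1.25], [-3.03, 1.67], [-3.05, -0], [-3.03, 3.03]. Speed limits (rad/s): [2.39, 2.39, 3.01, 3.14, 3.14, 3.14].

## Interface

Orientations are given as a 3x3 rotation matrix whose columns are the frame's x, y, z axes.
In Python, from plant import * gives the robot as it stands. The module is installed in compiled form; this text tells all that it offers.
- The arm moves only by the shell command python3 -m handwheel 'ROWS' [OPENING] [FORCE]. ROWS is JSON, a list of rows, each a list of 2 entries, a list of its own where there are three numbers: the shift along the tool's x, y, z in m, then the turn about the tool's z in rad. In form: [[[tx, ty, tz], twist], ...]. A call has 1 to 8 rows; each row is the pose to reach, as a shift and turn from the pose commanded when the call began, along the tool's axes at that moment; what a row does not reach only later rows make up. A row lasts 1/12 s, in which the tool goes at most 41.7 mm and 7.16 degrees, less where a joint would pass 70% of its speed; a pose out of reach is approached as far as the arm can. A call with a gripper value outside its range is refused whole. OPENING is the opening, from 0 (shut) to 1 (fully open), set as the call begins (- or left out, the last holds). The fingers move at their own pace and stop on an object; FORCE is the grip in N (left out, the last holds). Time passes only in rows, so rows that repeat a pose let the fingers close. It gives the time, the measured TCP pose, the force, the opening and the grip force at its end, in the units of the state.
- get_obs(): the state, without advancing time (a new reading comes with each control period).
- camera(name): name is "scene" or "top" or "wrist"; returns a dict with "img" (384x512x3 uint8, red, green, blue), "mtx" (3x3 intrinsics, pixels), "dist_coeffs" ([k1, k2, p1, p2, k3] as OpenCV has them; the pictures are not rectified), "rvec" (rotation vector, rad) and "tvec" (3), from world to camera coordinates, as OpenCV has them; the wrist camera has in their place "T_tool_cam" (4x4, takes a point from camera to tool coordinates, whose origin is the TCP and whose axes are the flange's). Camera axes: x right, y down, z forward; pixel columns grow to the right and rows downward; lengths in m; the calibration is good to about 2 mm. A picture is of the moment at which its call begins: read the wrist's pose just before it. There is no depth.
- hand_in(): hands the job in; it is judged then, once.
The state is a dict: "time_s": time; "joints": joint angles; "joint_vel": joint speeds; "joint_torque": joint torques, N m; "tool_pos": TCP position; "tcp_rot": TCP orientation; "wrist_force": force on the tool from outside, world axes, zero at the start; "wrist_torque": the same for the moment, N m; "gripper_width": opening from 0.0 (shut) to 1.0 (fully open); "grasp_force": force on a finger pad.
Only numpy, scipy, OpenCV 4.12 (cv2) and the standard library are available. Lean on these libraries where they do the work, as an engineer would, in place of code of your own. Each camera call takes 0.05 s, during which the arm holds its last target. There are 200 camera calls.

## Task

The plaster plug in the sample changer's open port has been measured: take it out and put it in the steel tray. Then load all the plugs waiting on the mat, one at a time through the port: stand a plug in the cup at the port, turn the carousel one click counter-clockwise (seen from above, as the arrow shows) with the black knob, load the next into the empty cup that has come up, and so on, with one click after the last too, so that the plugs stand in neighbouring cups and an empty cup is left at the port. Finally swing the flap shut over the port until its tab snaps under the rim; leave the other things on the bench where they are.

Things in the scene. Friction and masses are not known exactly. Their poses are not given: they have to be found in the camera images.
- changer: sample changer: white square instrument, 270 x 270 mm, fixed, under a clear hood with its top 122 mm above the bench. Origin: underside centre, on the carousel's axis; z up; -x towards the port, an opening in the hood's top over one cup: x = -130 to -36 mm, y = -58 to 58 mm, walled all round. Measuring head on the hood: x = 63 to 133, y = -45 to 45, top at 162 mm
- port (a point): centre of the inner floor of the cup at the port when the carousel rests on a click: fixed to the changer at x = -88 mm, 60 mm above the bench; a seated plug's origin comes here. Six white cups, 43 mm wide inside, rim 20 mm above their floor, 60 degrees apart on an 88 mm radius; all but the one at the port are under the hood
- stop1 (a point): where the cup from the port stands after one click counter-clockwise: 60 degrees on about the changer's axis, same height, under the hood
- stop2 (a point): the same after two clicks
- stop3 (a point): the same after three clicks
- stop4 (a point): the same after four clicks
- carousel (a joint): turn of the carousel, rad, counter-clockwise from above, endless; starts at 0 on a click; clicks are 1.047 rad (60 degrees) apart. A sprung roller pulls it to the nearest click (about 0.2 N m to leave one), so when let go past half way it runs on to the next
- knob_grip (a point): on the axis of the black six-sided knob above the hood that turns the carousel, at the height to grip (150 mm above the bench). Knob: 36 mm across flats, 128 to 162 mm above the bench. On every click two of its flats face the changer's +y and -y, the others are 60 degrees on
- flap (a joint): angle of the grey port flap, rad: 0 shut; 1.57 upright; up to 2.05 leaning outwards, away from the knob. Stiff hinge (0.07 N m): it stays where left. Its sprung steel tab meets the rim at about 0.1 rad and must be pressed past it with 5 to 10 N near the free end; then it snaps in, to below 0.02 rad, and holds
- flap_hinge (a point): centre of the flap's hinge line, fixed to the changer at x = -137.5 mm, 121.5 mm above the bench; the hinge runs along the changer's y, at the outer end of the port
- flap_end (a point): near the flap's free edge, mid width, 80 mm from the hinge, on the face that is uppermost when shut (5 mm off the hinge line). The flap is a plate 90 mm long from hinge to free edge (with the tab 99 mm), 110 mm wide, 4 mm thick. When shut the free edge points to the knob
- plug1: plaster plug, a plain white cylinder 38 mm across and 48 mm high, about 60 g, one of two to four that stand on the mat (None if absent). Origin: centre of its underside, z along its axis
- plug2: plaster plug, a plain white cylinder 38 mm across and 48 mm high, about 60 g, one of two to four that stand on the mat (None if absent). Origin: centre of its underside, z along its axis
- plug3: plaster plug, a plain white cylinder 38 mm across and 48 mm high, about 60 g, one of two to four that stand on the mat (None if absent). Origin: centre of its underside, z along its axis
- plug4: plaster plug, a plain white cylinder 38 mm across and 48 mm high, about 60 g, one of two to four that stand on the mat (None if absent). Origin: centre of its underside, z along its axis
- measured: the measured plug, alike, standing in the cup at the port at the start. Origin: centre of its underside, z along its axis
- tray: flat steel tray, loose, 130 mm (x) x 110 mm (y), 28 mm high, walls and floor 3 mm. Origin: centre of its underside
- mat: black rubber mat, fixed, 300 x 250 x 3 mm, on which the plugs wait, upright, at least 75 mm apart. Origin: centre of its underside
- disc: small plaster disc on the mat, 44 mm across, 16 mm high; to be left alone
- soap: jar 60 mm across, 85 mm high; to be left alone
- spatula: spatula lying on the bench; to be left alone

How it is judged:
On the way, in this order (a step that is already met when the one before it is completed fails the run):
1. the measured plug lies in the tray (x of measured in the frame of tray between -0.06 and 0.06 m and y of measured in the frame of tray between -0.05 and 0.05 m and z of measured in the frame of tray below 0.045 m and linear speed of measured below 0.05 m/s), for 0.2 s.
2. a plug stands in the cup at the port, let go (((distance between plug1 and port below 0.01 m and angle between plug1's own z axis and vertical below 0.12 rad) or (distance between plug2 and port below 0.01 m and angle between plug2's own z axis and vertical below 0.12 rad) or (distance between plug3 and port below 0.01 m and angle between plug3's own z axis and vertical below 0.12 rad) or (distance between plug4 and port below 0.01 m and angle between plug4's own z axis and vertical below 0.12 rad)) and contact force between the fingers and anything else below 0.5 N), for 0.2 s.
3. it has been turned one click on, and an empty cup is at the port (((distance between plug1 and stop1 below 0.01 m and angle between plug1's own z axis and vertical below 0.12 rad) or (distance between plug2 and stop1 below 0.01 m and angle between plug2's own z axis and vertical below 0.12 rad) or (distance between plug3 and stop1 below 0.01 m and angle between plug3's own z axis and vertical below 0.12 rad) or (distance between plug4 and stop1 below 0.01 m and angle between plug4's own z axis and vertical below 0.12 rad)) and not (horizontal distance between any of plug1, plug2, plug3, plug4, measured and port below 0.03 m)), for 0.2 s.
At the end, for the whole second after the job is handed in: The measured plug is in the tray; every plug from the mat stands upright in a cup within 10 mm of a stop, in neighbouring cups from the first stop after the port on without a gap; the cup at the port is empty; the flap is shut within 0.04 rad, its tab under the rim; all at rest (all of step 1 and ((distance between plug1 and stop1 below 0.01 m and angle between plug1's own z axis and vertical below 0.12 rad) or (distance between plug1 and stop2 below 0.01 m and angle between plug1's own z axis and vertical below 0.12 rad) or (distance between plug1 and stop3 below 0.01 m and angle between plug1's own z axis and vertical below 0.12 rad) or (distance between plug1 and stop4 below 0.01 m and angle between plug1's own z axis and vertical below 0.12 rad)) and ((distance between plug2 and stop1 below 0.01 m and angle between plug2's own z axis and vertical below 0.12 rad) or (distance between plug2 and stop2 below 0.01 m and angle between plug2's own z axis and vertical below 0.12 rad) or (distance between plug2 and stop3 below 0.01 m and angle between plug2's own z axis and vertical below 0.12 rad) or (distance between plug2 and stop4 below 0.01 m and angle between plug2's own z axis and vertical below 0.12 rad)) and ((distance between plug3 and stop1 below 0.01 m and angle between plug3's own z axis and vertical below 0.12 rad) or (distance between plug3 and stop2 below 0.01 m and angle between plug3's own z axis and vertical below 0.12 rad) or (distance between plug3 and stop3 below 0.01 m and angle between plug3's own z axis and vertical below 0.12 rad) or (distance between plug3 and stop4 below 0.01 m and angle between plug3's own z axis and vertical below 0.12 rad)) and ((distance between plug4 and stop1 below 0.01 m and angle between plug4's own z axis and vertical below 0.12 rad) or (distance between plug4 and stop2 below 0.01 m and angle between plug4's own z axis and vertical below 0.12 rad) or (distance between plug4 and stop3 below 0.01 m and angle between plug4's own z axis and vertical below 0.12 rad) or (distance between plug4 and stop4 below 0.01 m and angle between plug4's own z axis and vertical below 0.12 rad)) and (not ((distance between plug1 and stop2 below 0.01 m and angle between plug1's own z axis and vertical below 0.12 rad) or (distance between plug2 and stop2 below 0.01 m and angle between plug2's own z axis and vertical below 0.12 rad) or (distance between plug3 and stop2 below 0.01 m and angle between plug3's own z axis and vertical below 0.12 rad) or (distance between plug4 and stop2 below 0.01 m and angle between plug4's own z axis and vertical below 0.12 rad)) or ((distance between plug1 and stop1 below 0.01 m and angle between plug1's own z axis and vertical below 0.12 rad) or (distance between plug2 and stop1 below 0.01 m and angle between plug2's own z axis and vertical below 0.12 rad) or (distance between plug3 and stop1 below 0.01 m and angle between plug3's own z axis and vertical below 0.12 rad) or (distance between plug4 and stop1 below 0.01 m and angle between plug4's own z axis and vertical below 0.12 rad))) and (not ((distance between plug1 and stop3 below 0.01 m and angle between plug1's own z axis and vertical below 0.12 rad) or (distance between plug2 and stop3 below 0.01 m and angle between plug2's own z axis and vertical below 0.12 rad) or (distance between plug3 and stop3 below 0.01 m and angle between plug3's own z axis and vertical below 0.12 rad) or (distance between plug4 and stop3 below 0.01 m and angle between plug4's own z axis and vertical below 0.12 rad)) or ((distance between plug1 and stop2 below 0.01 m and angle between plug1's own z axis and vertical below 0.12 rad) or (distance between plug2 and stop2 below 0.01 m and angle between plug2's own z axis and vertical below 0.12 rad) or (distance between plug3 and stop2 below 0.01 m and angle between plug3's own z axis and vertical below 0.12 rad) or (distance between plug4 and stop2 below 0.01 m and angle between plug4's own z axis and vertical below 0.12 rad))) and (not ((distance between plug1 and stop4 below 0.01 m and angle between plug1's own z axis and vertical below 0.12 rad) or (distance between plug2 and stop4 below 0.01 m and angle between plug2's own z axis and vertical below 0.12 rad) or (distance between plug3 and stop4 below 0.01 m and angle between plug3's own z axis and vertical below 0.12 rad) or (distance between plug4 and stop4 below 0.01 m and angle between plug4's own z axis and vertical below 0.12 rad)) or ((distance between plug1 and stop3 below 0.01 m and angle between plug1's own z axis and vertical below 0.12 rad) or (distance between plug2 and stop3 below 0.01 m and angle between plug2's own z axis and vertical below 0.12 rad) or (distance between plug3 and stop3 below 0.01 m and angle between plug3's own z axis and vertical below 0.12 rad) or (distance between plug4 and stop3 below 0.01 m and angle between plug4's own z axis and vertical below 0.12 rad))) and linear speed of each of plug1, plug2, plug3, plug4 below 0.03 m/s and value of joint flap below 0.04 rad and velocity of joint carousel between -0.05 and 0.05 rad/s); the robot touches nothing.
It fails at once if a bystander is moved by more than 5 cm (distance of any of disc, soap, spatula from where it was at the start of the episode above 0.05 m).
Of plug1, plug2, plug3, plug4 only 2 to 4 are there at a start; the rules pass over those that are not, and their reading is None.
At some moment in a run one of plug1, plug2, plug3, plug4, tray may be knocked a few centimetres aside while the robot is not near it.
It also fails if it takes over 210 s, if anything falls off the work surface, if the arm or the gripper's body presses on something with over 40 N, if the wrist force passes 120 N, or if a joint passes its speed limit or range.

## Working session

There is one attempt and no reset: what is moved stays moved. The work goes in short steps, Python scripts to look and compute and a shell command to move; the robot and the scene stay as the last step left them, time stands still between calls to the robot, and variables do not carry over. Pictures are saved under pics/ and viewed, at most 14 in all, crops included, and the job is handed in when it is done.

```bash
mkdir -p pics
python3 - <<'E'
from plant import *
import cv2,numpy as np
o=get_obs();print(o)
for n in("scene","top"):
    c=camera(n);cv2.imwrite(f"pics/{n}0.png",cv2.resize(c["img"][:,:,::-1],(800,600)))
    R=cv2.Rodrigues(np.array(c["rvec"]))[0];print(n,c["mtx"],c["dist_coeffs"],-R.T@np.ravel(c["tvec"]),R)
c=camera("wrist");print(c["T_tool_cam"],c["mtx"],c["dist_coeffs"])
E
```

```text
{'time_s': 0.0, 'joints': array([ 1.45409794e+00,  3.59382573e-01,  1.10624073e-02, -3.39864143e-04,
       -1.22410416e+00, -2.88119643e-01]), 'joint_vel': array([-0.00022309, -0.00048776, -0.002151  , -0.0011102 ,  0.00172953,
       -0.00138994]), 'joint_torque': array([ 2.06682082e-03, -5.82715774e+01,  2.93042654e+01,  6.99708447e+00,
        6.80234531e-03, -1.40121192e-04]), 'tool_pos': array([0.26565767, 0.61993698, 0.19462892]), 'tcp_rot': array([[ 9.19128530e-01, -3.93957470e-01, -5.07020022e-04],
       [-3.93957765e-01, -9.19127186e-01, -1.57968599e-03],
       [ 1.56313212e-04,  1.65167894e-03, -9.99998624e-01]]), 'wrist_force': array([-0.7178162 ,  0.46636494, -0.45121189]), 'wrist_torque': array([-0.04016124,  0.01564923,  0.01302107]), 'grasp_force': 0.0, 'gripper_width': 0.9993264447567659}
scene [[347.63262997   0.         246.43135211]
 [  0.         347.63262997 189.29901374]
 [  0.           0.           1.        ]] [-0.03534119  0.          0.          0.          0.        ] [ 1.19517618 -0.62111268  0.78985679] [[ 0.61909835  0.78528163 -0.00707069]
 [ 0.4952
[... 171 characters left out ...]
    0.           1.        ]] [-0.03400216  0.          0.          0.          0.        ] [ 0.44515984 -0.10657175  1.52443258] [[ 0.02558355 -0.99961445 -0.01079043]
 [-0.99783171 -0.02488017 -0.06093322]
 [ 0.06064126  0.01232592 -0.99808352]]
[[-6.29523075e-04 -9.68187248e-01 -2.50226012e-01  6.67785135e-02]
 [ 9.99999578e-01 -7.77009010e-04  4.90626075e-04  7.66614643e-04]
 [-6.69445776e-04 -2.50225598e-01  9.68187328e-01 -1.90176595e-01]
 [ 0.00000000e+00  0.00000000e+00  0.00000000e+00  1.00000000e+00]] [[330.76418602   0.         251.49973936]
 [  0.         330.76418602 188.16020171]
 [  0.           0.           1.        ]] [0.01493666 0.         0.         0.         0.        ]
```

View pics/top0.png

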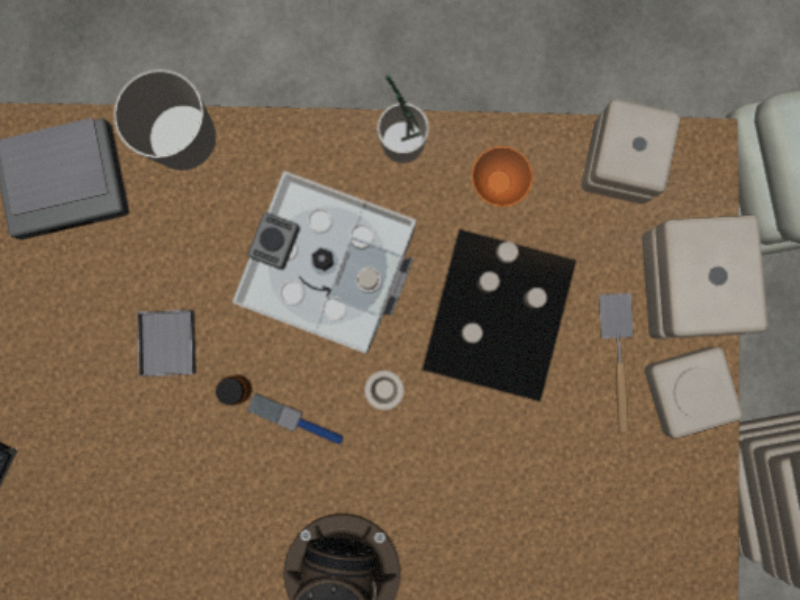

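View pics/scene0.png

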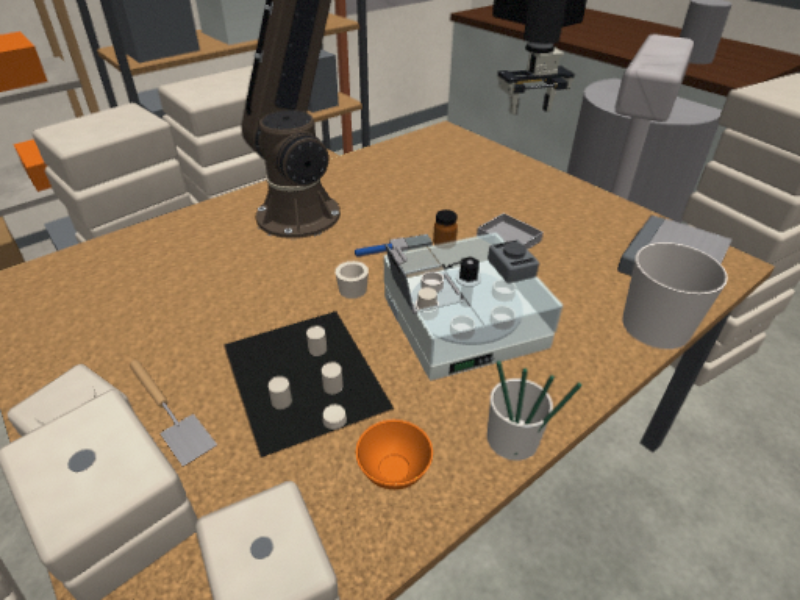

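The top view shows three plugs at about (489,281), (537,297) and (472,332), and the lower disc at (508,252). It also shows the changer centred near (323,260) with the port to the right at (368,278), and the tray at (165,343). In the scene view the flap stands open at the port's outer end.

```bash
cat > h.py <<'E'
from plant import *
import cv2,numpy as np
def ext(c,o=None):
    "world->cam R,t"
    if "rvec" in c: return cv2.Rodrigues(np.array(c["rvec"]))[0],np.ravel(c["tvec"])
    T=np.eye(4);T[:3,:3]=o["tcp_rot"];T[:3,3]=o["tool_pos"]
    W=np.linalg.inv(T@c["T_tool_cam"]);return W[:3,:3],W[:3,3]
def ray(c,px,z,o=None):
    "pixel (512 scale) -> world point on plane z"
    R,t=ext(c,o);u=cv2.undistortPoints(np.array(px,float).reshape(-1,1,2),np.array(c["mtx"]),np.array(c["dist_coeffs"])).reshape(-1,2)
    d=np.c_[u,np.ones(len(u))]@R;C=-R.T@t;return C+d*((z-C[2])/d[:,2])[:,None]
def proj(c,P,o=None):
    R,t=ext(c,o);return cv2.projectPoints(np.array(P,float),cv2.Rodrigues(R)[0],t,np.array(c["mtx"]),np.array(c["dist_coeffs"]))[0].reshape(-1,2)
def togo(x,y,z,yax=None):
    "shift in tool axes to TCP (x,y,z), and twist so tool y lies along world angle yax (rad), nearest half turn"
    o=get_obs();R=o["tcp_rot"];s=R.T@(np.array([x,y,z])-o["tool_pos"]);tw=None
    if yax is not None:
        a=R.T@[np.cos(yax),np.sin(yax),0];tw=np.arctan2(-a[0],a[1]);tw=(tw+np.pi/2)%np.pi-np.pi/2
    return s.round(4),tw,o["joints"].round(3)
E
python3 - <<'E'
from h import *
c=camera("top");s=512/800
f=lambda p,z:ray(c,np.array(p)*s,z).round(4)
for z in(.122,):
    q=f([(285,173),(413,220),(368,352),(235,302)],z);print(z,q.tolist(),np.linalg.norm(q-np.roll(q,-1,0),axis=1),q.mean(0))
    print([np.degrees(np.arctan2(*(q[i]-q[j])[1::-1])) for i,j in((0,1),(3,2),(3,0),(2,1))])
print("knob",f([(323,258)],.162),"measured",f([(368,277)],.108))
q=f([(140,311),(192,311),(194,374),(141,375)],.028);print("tray",q.tolist(),q.mean(0),np.linalg.norm(q-np.roll(q,-1,0),axis=1))
# plugs
g=cv2.cvtColor(c["img"],cv2.COLOR_RGB2GRAY);m=(g>120).astype(np.uint8);m[:,:285]=0;m[:,360:]=0;m[:150]=0;m[250:]=0
n,l,st,ce=cv2.connectedComponentsWithStats(m)
for i in range(1,n):
    if 60<st[i,4]<1000: print(st[i],ce[i],ray(c,ce[i],.03).round(4),ray(c,ce[i],.048).round(4))
c2=camera("scene")
E
```

```text
0.122 [[0.7774, 0.122, 0.122], [0.6924, -0.1245, 0.122], [0.4405, -0.0461, 0.122], [0.5283, 0.2081, 0.122]] [0.26074365 0.26381844 0.26893583 0.26356028] [0.60965  0.039875 0.122   ]
[np.float64(70.97439396243132), np.float64(70.94522449733343), np.float64(160.93258206134172), np.float64(162.7120499716392)]
knob [[0.611  0.0397 0.162 ]] measured [[ 0.5832 -0.0415  0.108 ]]
tray [[0.5108, 0.4219, 0.028], [0.5135, 0.3158, 0.028], [0.3869, 0.3065, 0.028], [0.3819, 0.414, 0.028]] [0.448275 0.36455  0.028   ] [0.10613435 0.12694113 0.10761622 0.12914186]
[319 154  12  13 123] [324.60162602 160.43089431] [[ 0.6509 -0.3168  0.03  ]] [[ 0.6484 -0.3143  0.048 ]]
[307 174  12  12 108] [312.84259259 179.69444444] [[ 0.5891 -0.2809  0.03  ]] [[ 0.5874 -0.2788  0.048 ]]
[338 185  11  11 106] [343.10377358 189.97169811] [[ 0.5592 -0.3763  0.03  ]] [[ 0.5578 -0.373   0.048 ]]
[296 207  13  12 112] [301.89285714 212.59821429] [[ 0.485  -0.2485  0.03  ]] [[ 0.4846 -0.2468  0.048 ]]
```

Run:
```python
from h import *
for yx in(161,-19): print(togo(.581,-.043,.30,np.radians(yx)))
```

```text
(array([ 0.551 ,  0.4855, -0.1045]), np.float64(1.4975398629307834), array([ 1.454,  0.359,  0.012, -0.   , -1.224, -0.288]))
(array([ 0.551 ,  0.4855, -0.1045]), np.float64(1.4975398629307834), array([ 1.454,  0.359,  0.012, -0.   , -1.224, -0.288]))
```

```bash
H="python3 -m handwheel"; $H '[[[0,0,-0.04],0],[[0,0,-0.08],0],[[0.03,0.03,-0.105],0.12],[[0.06,0.055,-0.105],0.24],[[0.09,0.08,-0.105],0.36],[[0.12,0.105,-0.105],0.48],[[0.15,0.13,-0.105],0.6],[[0.18,0.155,-0.105],0.7]]' 1
python3 - <<'E'
from h import *
print(togo(.581,-.043,.30,np.radians(161)))
E
```

```text
time_s: 0.92
tool_pos: [0.3706, 0.4052, 0.3008]
tcp_rot: [[0.444, -0.896, 0.0], [-0.896, -0.444, 0.001], [-0.0, -0.0, -1.0]]
wrist_force: [0.0, 0.0, 0.2]
gripper_width: 1.003
grasp_force: 0.0
(array([0.495 , 0.0105, 0.0006]), np.float64(0.7917504511748463), array([ 1.187,  0.098, -0.092, -0.   , -1.38 , -0.727]))
```

```bash
H="python3 -m handwheel"; $H '[[[0.04,0,0],0.11],[[0.08,0.002,0],0.22],[[0.12,0.003,0],0.33],[[0.16,0.004,0],0.44],[[0.2,0.005,0],0.55],[[0.24,0.006,0],0.66],[[0.28,0.007,0],0.77],[[0.32,0.008,0],0.79]]' 0.7
python3 - <<'E'
from h import *
print(togo(.581,-.043,.30,np.radians(161)))
E
```

```text
time_s: 1.58
tool_pos: [0.5072, 0.1157, 0.3009]
tcp_rot: [[-0.324, -0.946, 0.001], [-0.946, 0.324, 0.001], [-0.001, -0.0, -1.0]]
wrist_force: [0.5, 0.7, -0.6]
gripper_width: 0.698
grasp_force: 0.0
(array([ 0.1261, -0.1213,  0.0009]), np.float64(0.00124432424504195), array([ 0.602,  0.047, -0.148, -0.   , -1.375, -0.932]))
```

```bash
H="python3 -m handwheel"; $H '[[[0.026,-0.026,0],0],[[0.052,-0.05,0],0],[[0.078,-0.075,0],0],[[0.104,-0.1,0],0],[[0.126,-0.121,0],0],[[0.126,-0.121,0],0]]' 0.7
python3 - <<'E'
from h import *
o=get_obs();c=camera("wrist");im=c["img"][:,:,::-1].copy()
ex=np.array([.326,.946,0]);ey=np.array([-.946,.326,0]);C=np.array([.610,.040,0]);k=lambda x,y,z:C+x*ex+y*ey+[0,0,z]
for p in [(-130,-58,122),(-130,58,122),(-36,58,122),(-36,-58,122),(0,0,162),(-88,0,108),(-137.5,0,121.5)]:
    u=proj(c,[k(*[v/1000 for v in p])],o)[0];print(p,u.round());cv2.circle(im,tuple(int(v) for v in u),2,(0,0,255),-1)
cv2.imwrite("pics/w1.png",cv2.resize(im,(800,600)))
print(togo(.581,-.043,.30,np.radians(161)))
E
```

```text
time_s: 2.08
tool_pos: [0.5827, -0.0446, 0.2997]
tcp_rot: [[-0.322, -0.947, -0.001], [-0.947, 0.322, -0.001], [0.002, 0.001, -1.0]]
wrist_force: [-0.9, 1.0, -0.3]
gripper_width: 0.704
grasp_force: 0.0
(-130, -58, 122) [200. 128.]
(-130, 58, 122) [306. 128.]
(-36, 58, 122) [302. 210.]
(-36, -58, 122) [203. 210.]
(0, 0, 162) [252. 253.]
(-88, 0, 108) [253. 164.]
(-137.5, 0, 121.5) [253. 121.]
(array([ 0.0004,  0.0008, -0.0003]), np.float64(0.003720858086451173), array([ 0.261,  0.16 , -0.022,  0.   , -1.39 , -0.589]))
```

View pics/w1.png

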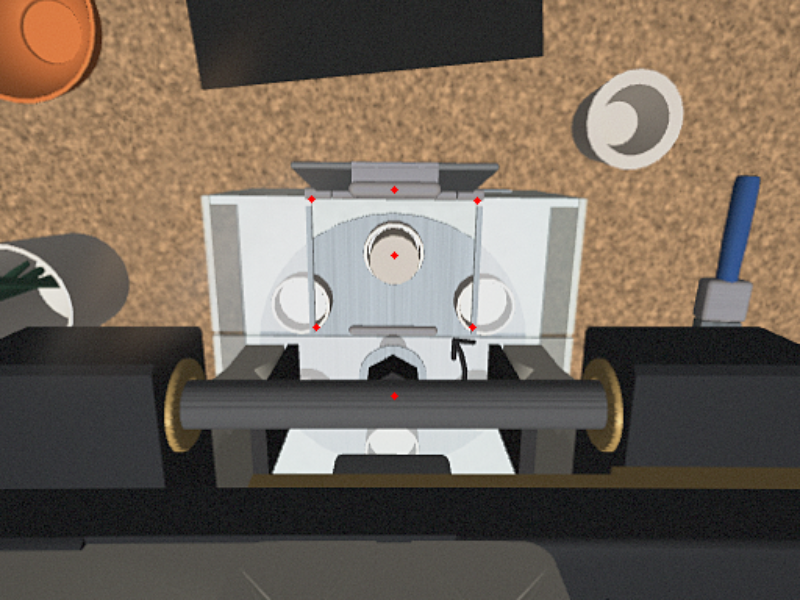

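The red dots from my model fall on the real features: the plug top at (394,255) and the port corners. The flap at (394,175) leans outwards, so I can descend and grip.

```bash
H="python3 -m handwheel"; $H '[[[0,0.001,0.03],0.003],[[0,0.001,0.06],0.003],[[0,0.001,0.09],0.003],[[0,0.001,0.12],0.003],[[0,0.001,0.15],0.003],[[0,0.001,0.18],0.003],[[0,0.001,0.205],0.003],[[0,0.001,0.214],0.003]]' 0.65 && $H '[[[0,0,0],0],[[0,0,0],0],[[0,0,0],0],[[0,0,0],0],[[0,0,0],0]]' 0.3 20
```

```text
time_s: 2.8
tool_pos: [0.5778, -0.0395, 0.0829]
tcp_rot: [[-0.321, -0.947, -0.005], [-0.947, 0.321, -0.0], [0.002, 0.005, -1.0]]
wrist_force: [-0.4, 0.4, -1.6]
gripper_width: 0.645
grasp_force: 0.0
time_s: 3.22
tool_pos: [0.5815, -0.0398, 0.0882]
tcp_rot: [[-0.321, -0.947, 0.003], [-0.947, 0.321, 0.001], [-0.001, -0.002, -1.0]]
wrist_force: [0.1, 0.7, 0.4]
gripper_width: 0.34
grasp_force: 0.0
```

Run:
```python
from h import *
o=get_obs();print(o["gripper_width"],o["grasp_force"],o["tool_pos"],o["time_s"])
c=camera("wrist");cv2.imwrite("pics/w2.png",cv2.resize(c["img"][:,:,::-1],(800,600)))
```

```text
0.3402865878341016 0.0 [ 0.58149527 -0.03981457  0.08815972] 3.2167
```

View pics/w2.png

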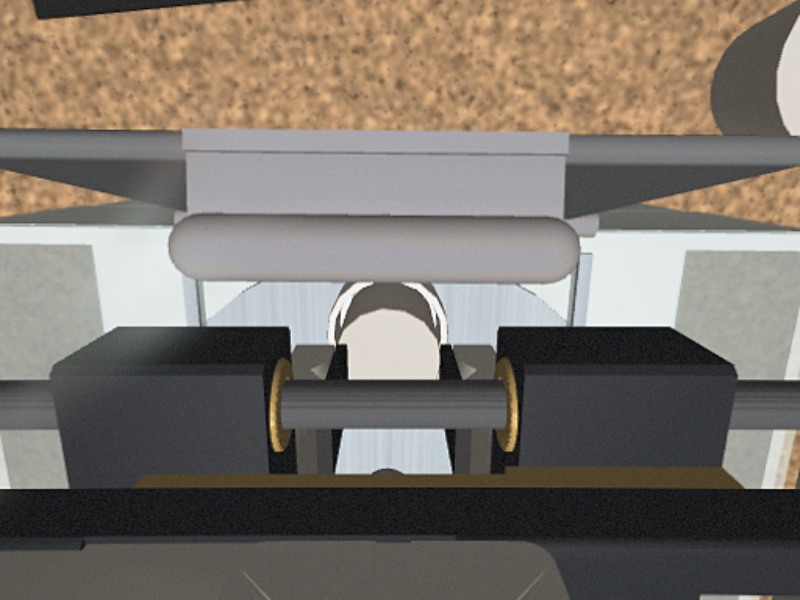

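Run:
```python
from h import *
o=get_obs();c=camera("wrist")
T=np.linalg.inv(c["T_tool_cam"])
def pt(P): 
    q=T@np.array([*P,1]);return (cv2.projectPoints(q[:3].reshape(1,1,3),np.zeros(3),np.zeros(3),c["mtx"],c["dist_coeffs"])[0].ravel()*800/512).round()
for w in(.015,.019,.044):
  for x in(-.0095,.0095): print(w,x,[pt((x,s*w,z)) for s in(-1,1) for z in(0,-.02,-.038)])
ex=np.array([.326,.946,0]);ey=np.array([-.946,.326,0]);k=np.array([.610,.040,0])-.088*ex
print("plug top", [(proj(c,[k+a*ex*.019+b*ey*.019+[0,0,.108]],o)[0]*800/512).round() for a,b in((1,0),(-1,0),(0,1),(0,-1))])
```

```text
0.015 -0.0095 [array([354., 364.]), array([350., 385.]), array([346., 408.]), array([430., 363.]), array([434., 385.]), array([439., 408.])]
0.015 0.0095 [array([353., 317.]), array([349., 334.]), array([344., 353.]), array([431., 317.]), array([435., 334.]), array([440., 353.])]
0.019 -0.0095 [array([344., 364.]), array([339., 385.]), array([333., 408.]), array([441., 363.]), array([446., 385.]), array([451., 408.])]
0.019 0.0095 [array([343., 317.]), array([337., 334.]), array([331., 353.]), array([442., 317.]), array([447., 334.]), array([453., 353.])]
0.044 -0.0095 [array([280., 364.]), array([269., 385.]), array([255., 409.]), array([504., 363.]), array([516., 385.]), array([529., 408.])]
0.044 0.0095 [array([278., 317.]), array([265., 334.]), array([251., 353.]), array([507., 317.]), array([519., 334.]), array([533., 353.])]
plug top [array([389., 402.]), array([389., 299.]), array([443., 352.]), array([334., 351.])]
```

```bash
H="python3 -m handwheel"; $H '[[[0,0,0],0],[[0,0,0],0],[[0,0,0],0],[[0,0,0],0]]' 0.1 20
```

```text
time_s: 3.65
tool_pos: [0.5805, -0.0401, 0.0866]
tcp_rot: [[-0.321, -0.947, -0.0], [-0.947, 0.321, -0.0], [0.0, 0.0, -1.0]]
wrist_force: [-0.1, 0.5, 1.3]
gripper_width: 0.113
grasp_force: 0.0
```

Run:
```python
from h import *
c=camera("scene");p=proj(c,[[.58,-.04,.1]])[0];x,y=[int(v) for v in p];a=c["img"][y-75:y+75,x-100:x+100,::-1]
b=camera("wrist")["img"][:,:,::-1]
cv2.imwrite("pics/w3.png",np.hstack([cv2.resize(a,(400,300),interpolation=3),cv2.resize(b,(400,300))]))
```

```text
(no output)
```

View pics/w3.png

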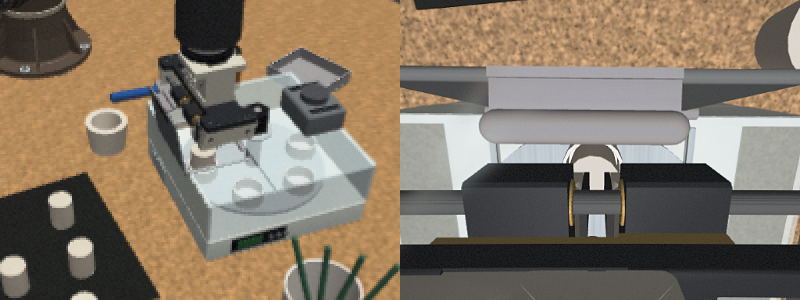

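Run:
```python
from h import *
c=camera("scene");p=proj(c,[[.58,-.04,.1]])[0];x,y=[int(v) for v in p];print(p)
a=c["img"][y-45:y+45,x-60:x+60,::-1]
b=camera("wrist")["img"][160:280,170:330,::-1]
cv2.imwrite("pics/w4.png",np.hstack([cv2.resize(a,(400,300),interpolation=2),cv2.resize(b,(400,300),interpolation=2)]))
ex=np.array([.326,.946,0]);k=np.array([.610,.040,0])-.088*ex
for z in(.06,.108):print(z,(proj(c,[k+[0,0,z]])[0]-[x-60,y-45])*400/120)
```

```text
[272.0829655  188.43818149]
0.06 [196.98595794 185.73880718]
0.108 [198.94080893 146.89899105]
```

View pics/w4.png

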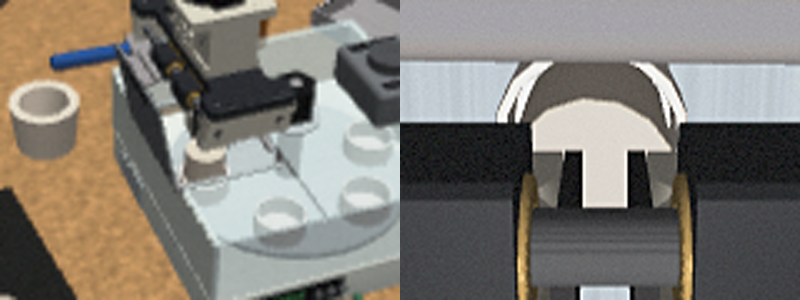

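Run:
```python
from h import *
c=camera("scene");x,y=272,188;o=get_obs();print(o["tool_pos"],o["time_s"])
f=lambda P:((proj(c,[P])[0]-[x-60,y-45])*400/120).round()
for t in [(0,0,0),(0,0,-.03),(0,0,-.066),(.039,.096,-.066),(.039,-.096,-.066),(-.039,-.096,-.066),(-.039,.096,-.066)]:
    print(t,f(o["tool_pos"]+o["tcp_rot"]@np.array(t)))
```

```text
[ 0.58051067 -0.04007492  0.08651214] 3.9
(0, 0, 0) [200. 163.]
(0, 0, -0.03) [201. 138.]
(0, 0, -0.066) [203. 107.]
(0.039, 0.096, -0.066) [127.  59.]
(0.039, -0.096, -0.066) [205. 181.]
(-0.039, -0.096, -0.066) [288. 161.]
(-0.039, 0.096, -0.066) [201.  43.]
```

Run:
```python
from h import *
c=camera("wrist");o=get_obs();ex=np.array([.326,.946,0]);ey=np.array([-.946,.326,0]);C=np.array([.610,.040,0])
for dz in(0,.015,.03):
    q=dict(o);q["tool_pos"]=o["tool_pos"]+[0,0,dz]
    P=[C+a*ex+b*ey+[0,0,z] for a,b,z in((-.13,-.058,.122),(-.13,.058,.122),(-.1,-.058,.122),(-.1,.058,.122),(-.107,0,.108),(-.1375,-.055,.1215),(-.1375,.055,.1215),(-.088,-.0215,.08),(-.088,.0215,.08))]
    print(dz,(proj(c,P,q)*800/512).round().tolist())
```

```text
0 [[193.0, 239.0], [580.0, 240.0], [202.0, 334.0], [571.0, 335.0], [387.0, 301.0], [202.0, 213.0], [572.0, 215.0], [334.0, 328.0], [442.0, 329.0]]
0.015 [[210.0, 232.0], [564.0, 234.0], [218.0, 320.0], [556.0, 321.0], [388.0, 290.0], [218.0, 209.0], [556.0, 210.0], [338.0, 317.0], [438.0, 318.0]]
0.03 [[225.0, 226.0], [550.0, 228.0], [231.0, 307.0], [544.0, 309.0], [388.0, 281.0], [232.0, 205.0], [543.0, 206.0], [341.0, 308.0], [436.0, 308.0]]
```

```bash
H="python3 -m handwheel"; $H '[[[0,0,0],0],[[0,0,0],0],[[0,0,0],0],[[0,0,0],0],[[0,0,0],0],[[0,0,0],0],[[0,0,0],0],[[0,0,0],0]]' 0.65 && $H '[[[0,0,0.005],0],[[0,0,0.01],0],[[0,0,0.01],0]]'
python3 - <<'E'
from h import *
o=get_obs();print(o["tool_pos"],o["wrist_force"],o["gripper_width"])
c=camera("wrist");cv2.imwrite("pics/w5.png",cv2.resize(c["img"][:,:,::-1],(800,600)))
E
```

```text
time_s: 4.62
tool_pos: [0.5805, -0.0401, 0.0866]
tcp_rot: [[-0.321, -0.947, -0.0], [-0.947, 0.321, -0.0], [0.0, 0.0, -1.0]]
wrist_force: [-0.5, 0.0, -0.5]
gripper_width: 0.622
grasp_force: 0.0
time_s: 4.87
tool_pos: [0.5796, -0.0402, 0.0752]
tcp_rot: [[-0.322, -0.947, -0.002], [-0.947, 0.322, -0.0], [0.001, 0.002, -1.0]]
wrist_force: [1.3, -1.2, -0.1]
gripper_width: 0.648
grasp_force: 0.0
[ 0.57964093 -0.04015521  0.07517984] [ 1.27883585 -1.17776175 -0.096629  ] 0.6475797726044242
```

View pics/w5.png

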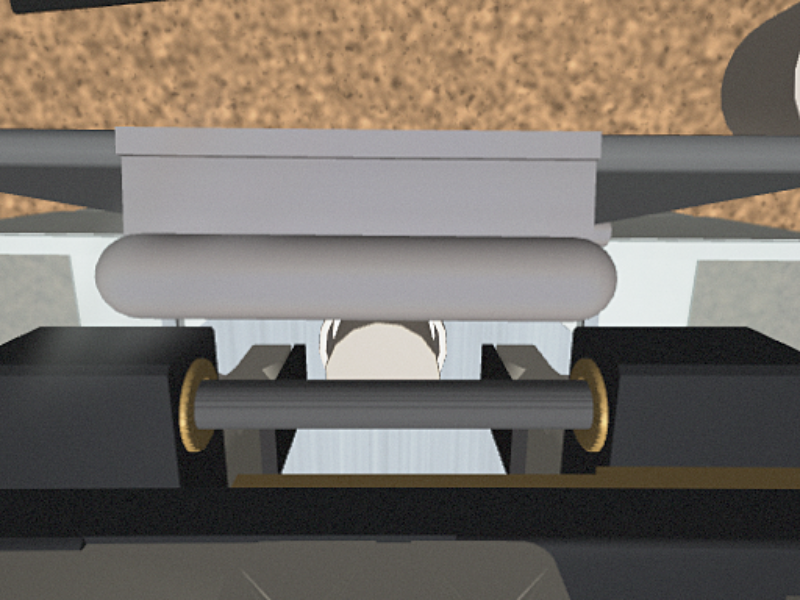

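The visible fingertips scale to about 30 mm short of the stated TCP. The empty closing at TCP z 0.087 agrees: the tips were above the plug. The flap's tab at (355,275) would also come close under the camera if I went lower, so I'll turn the hand half round and put the camera on the knob side.

```bash
H="python3 -m handwheel"; $H '[[[0,0,-0.04],0],[[0,0,-0.08],0],[[0,0,-0.12],0],[[0,0,-0.16],0],[[0,0,-0.18],-0.12],[[0,0,-0.18],-0.24],[[0,0,-0.18],-0.36],[[0,0,-0.18],-0.48]]' 0.65 >/dev/null
$H '[[[0,0,0],-0.12],[[0,0,0],-0.24],[[0,0,0],-0.36],[[0,0,0],-0.48],[[0,0,0],-0.6],[[0,0,0],-0.72],[[0,0,0],-0.84],[[0,0,0],-0.96]]'>/dev/null
$H '[[[0,0,0],-0.12],[[0,0,0],-0.24],[[0,0,0],-0.36],[[0,0,0],-0.48],[[0,0,0],-0.6],[[0,0,0],-0.72],[[0,0,0],-0.84],[[0,0,0],-0.96]]'>/dev/null
$H '[[[0,0,0],-0.12],[[0,0,0],-0.24],[[0,0,0],-0.36],[[0,0,0],-0.48],[[0,0,0],-0.6],[[0,0,0],-0.72],[[0,0,0],-0.74],[[0,0,0],-0.74]]'
python3 - <<'E'
from h import *
print(togo(.581,-.043,.10,np.radians(161)))
o=get_obs();c=camera("wrist");im=c["img"][:,:,::-1].copy()
ex=np.array([.326,.946,0]);ey=np.array([-.946,.326,0]);C=np.array([.610,.040,0])
for p in [(-130,-58,122),(-130,58,122),(-36,58,122),(-36,-58,122),(0,0,162),(-88,0,108),(-137.5,0,121.5)]:
    p=np.array(p)/1000;u=proj(c,[C+p[0]*ex+p[1]*ey+[0,0,p[2]]],o)[0];cv2.circle(im,tuple(int(v) for v in u),2,(0,0,255),-1)
cv2.imwrite("pics/w6.png",cv2.resize(im,(800,600)))
E
```

```text
time_s: 7.58
tool_pos: [0.5805, -0.0401, 0.2565]
tcp_rot: [[0.324, 0.946, -0.0], [0.946, -0.324, -0.0], [-0.0, -0.0, -1.0]]
wrist_force: [1.1, 0.0, 0.3]
gripper_width: 0.651
grasp_force: 0.0
(array([-0.0026,  0.0015,  0.1565]), np.float64(0.0011467579919131055), array([ 0.267,  0.172, -0.103,  0.   , -1.296,  2.544]))
```

View pics/w6.png

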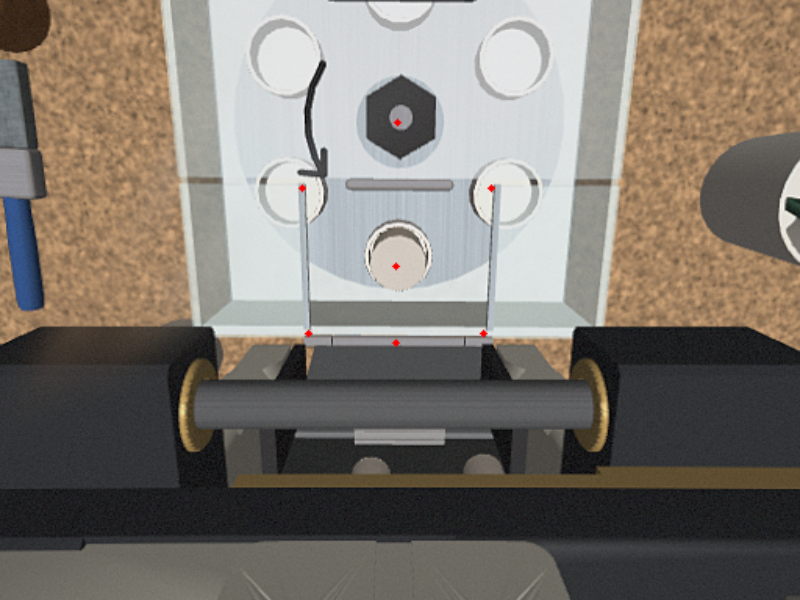

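The projected dots sit within about 3 mm of the features: plug at (398,260), knob at (400,117). I'll correct by 3 mm along tool y and go down to the revised height.

```bash
H="python3 -m handwheel"; $H '[[[0,0.003,0.03],0],[[0,0.003,0.06],0],[[0,0.003,0.09],0],[[0,0.003,0.12],0],[[0,0.003,0.15],0],[[0,0.003,0.175],0],[[0,0.003,0.19],0],[[0,0.003,0.192],0]]' 0.65 && $H '[[[0,0,0.005],0],[[0,0,0.008],0],[[0,0,0.008],0],[[0,0,0.008],0],[[0,0,0.008],0],[[0,0,0.008],0],[[0,0,0.008],0],[[0,0,0.008],0]]' 0.3 20
```

```text
time_s: 8.3
tool_pos: [0.581, -0.0414, 0.0611]
tcp_rot: [[0.326, 0.945, -0.006], [0.945, -0.326, -0.001], [-0.003, -0.005, -1.0]]
wrist_force: [-0.4, -0.4, -0.5]
gripper_width: 0.653
grasp_force: 0.0
time_s: 8.97
tool_pos: [0.5839, -0.0409, 0.0574]
tcp_rot: [[0.323, 0.947, 0.001], [0.947, -0.323, 0.0], [0.001, 0.001, -1.0]]
wrist_force: [-0.5, 0.3, 4.1]
gripper_width: 0.43
grasp_force: 20.0
```

Gripped (width 0.43, about 38 mm, at 20 N), which confirms the tip offset. Next I lift and carry the plug to the tray.

```bash
H="python3 -m handwheel"; $H '[[[0,0,-0.02],0],[[0,0,-0.05],0],[[0,0,-0.09],0],[[0,0,-0.13],0],[[0,0,-0.17],0],[[0,0,-0.2],0],[[0,0,-0.2],0]]'
python3 - <<'E'
from h import *
print(togo(.448,.365,.25,np.radians(161)))
c=camera("top");g=c["img"][190:250,80:135,::-1]
q=ray(c,np.array([(140,311),(192,311),(194,374),(141,375)])*.64,.028).mean(0);print(q)
gg=cv2.cvtColor(c["img"],cv2.COLOR_RGB2HSV)[:,:,1];m=(gg<60).astype(np.uint8);m[:,:80]=0;m[:,130:]=0;m[:185]=0;m[250:]=0
n,l,s,ce=cv2.connectedComponentsWithStats(m);print([(s[i],ray(c,ce[i],.015)) for i in range(1,n) if s[i,4]>100])
E
```

```text
time_s: 9.55
tool_pos: [0.5865, -0.0412, 0.2643]
tcp_rot: [[0.322, 0.947, 0.011], [0.947, -0.322, 0.001], [0.004, 0.01, -1.0]]
wrist_force: [0.6, -0.8, 0.4]
gripper_width: 0.43
grasp_force: 20.0
(array([ 0.3399, -0.2621,  0.013 ]), np.float64(0.003582844994480361), array([ 2.640e-01,  1.720e-01, -8.700e-02,  2.000e-03, -1.301e+00,
        2.549e+00]))
[0.44826556 0.36453865 0.028     ]
[(array([ 88, 204,  13,  37, 358], dtype=int32), array([[0.43117708, 0.41191819, 0.015     ]]))]
```

```bash
H="python3 -m handwheel"; $H '[[[0.03,-0.023,0],0],[[0.062,-0.048,0],0],[[0.094,-0.073,0],0],[[0.126,-0.098,0],0],[[0.158,-0.123,0],0],[[0.19,-0.148,0],0],[[0.222,-0.173,0],0],[[0.25,-0.193,0],0]]'  && $H '[[[0.03,-0.023,0],0],[[0.06,-0.046,0],0],[[0.09,-0.069,0],0],[[0.09,-0.069,0],0],[[0.09,-0.069,0],0]]'
python3 - <<'E'
from h import *
print(togo(.448,.365,.0,np.radians(161)))
o=get_obs();c=camera("wrist");im=c["img"][:,:,::-1].copy()
for p in [(.511,.422,.028),(.5135,.3158,.028),(.387,.3065,.028),(.382,.414,.028)]:
    u=proj(c,[p],o)[0];print(u*1.5625);cv2.circle(im,tuple(int(v) for v in u),2,(0,0,255),-1)
cv2.imwrite("pics/w7.png",cv2.resize(im,(800,600)))
E
```

```text
time_s: 10.27
tool_pos: [0.4795, 0.2597, 0.2556]
tcp_rot: [[0.322, 0.947, -0.001], [0.947, -0.322, -0.0], [-0.001, -0.001, -1.0]]
wrist_force: [-0.5, -0.7, -1.6]
gripper_width: 0.424
grasp_force: 20.0
time_s: 10.68
tool_pos: [0.4437, 0.3666, 0.2548]
tcp_rot: [[0.32, 0.947, -0.002], [0.947, -0.32, -0.002], [-0.003, -0.001, -1.0]]
wrist_force: [0.2, -0.3, -1.0]
gripper_width: 0.429
grasp_force: 20.0
(array([0.0005, 0.0048, 0.2548]), np.float64(0.005876249159264546), array([ 1.030e+00,  1.640e-01, -1.160e-01, -1.000e-03, -1.293e+00,
        1.786e+00]))
[453.03799824 148.74802039]
[493.58607726 274.49463516]
[353.1388202  331.22580391]
[301.67648731 212.34437325]
```

View pics/w7.png

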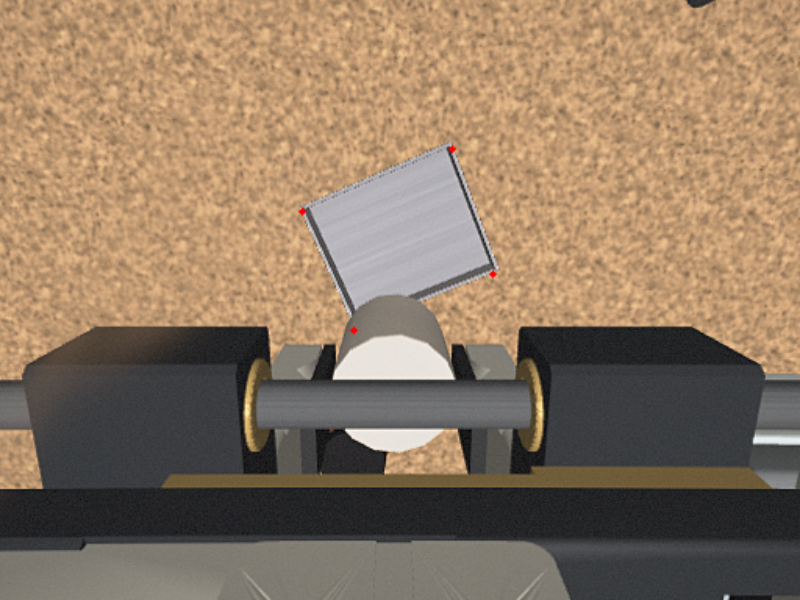

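The tray matches the predicted corners (dots at 302,211 / 452,149 / 493,274) and the plug is held upright above it. Lowering.

```bash
H="python3 -m handwheel"; $H '[[[0,0.004,0.04],0],[[0,0.004,0.08],0],[[0,0.004,0.12],0],[[0,0.004,0.16],0],[[0,0.004,0.19],0],[[0,0.004,0.215],0],[[0,0.004,0.235],0],[[0,0.004,0.243],0]]' && $H '[[[0,0,0.004],0],[[0,0,0.008],0],[[0,0,0.01],0],[[0,0,0.01],0]]' && $H '[[[0,0,0],0],[[0,0,0],0],[[0,0,0],0],[[0,0,0],0]]' 0.65 && $H '[[[0,0,-0.02],0],[[0,0,-0.05],0],[[0,0,-0.09],0],[[0,0,-0.13],0],[[0,0,-0.17],0],[[0,0,-0.21],0],[[0,0,-0.25],0],[[0,0,-0.25],0]]' - 10
python3 - <<'E'
from h import *
print(togo(.485,-.248,.25,np.radians(161)))
c=camera("wrist");cv2.imwrite("pics/w8.png",cv2.resize(c["img"][:,:,::-1],(400,300)))
E
```

```text
time_s: 11.4
tool_pos: [0.448, 0.3607, 0.0103]
tcp_rot: [[0.325, 0.946, -0.003], [0.946, -0.325, -0.004], [-0.005, -0.002, -1.0]]
wrist_force: [0.0, -0.2, -1.1]
gripper_width: 0.431
grasp_force: 20.0
time_s: 11.73
tool_pos: [0.4493, 0.3643, 0.0043]
tcp_rot: [[0.323, 0.946, 0.001], [0.946, -0.323, 0.001], [0.001, 0.0, -1.0]]
wrist_force: [-0.0, 0.7, -0.3]
gripper_width: 0.427
grasp_force: 20.0
time_s: 12.07
tool_pos: [0.4491, 0.3644, 0.0041]
tcp_rot: [[0.323, 0.947, 0.001], [0.947, -0.323, 0.001], [0.001, 0.0, -1.0]]
wrist_force: [-0.6, 0.5, 0.2]
gripper_width: 0.635
grasp_force: 0.0
time_s: 12.73
tool_pos: [0.4519, 0.3665, 0.2633]
tcp_rot: [[0.322, 0.947, 0.01], [0.947, -0.322, 0.01], [0.012, 0.006, -1.0]]
wrist_force: [-0.5, 0.5, 2.2]
gripper_width: 0.649
grasp_force: 0.0
(array([-0.5713,  0.229 ,  0.0076]), np.float64(0.004057567043146637), array([ 1.02 ,  0.16 , -0.104,  0.003, -1.293,  1.793]))
```

View pics/w8.png

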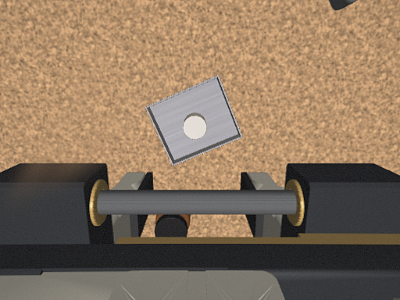

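The measured plug stands in the middle of the tray. On to the first plug on the mat.

```bash
H="python3 -m handwheel"; $H '[[[-0.036,0.014,0],0.1],[[-0.074,0.03,0],0.21],[[-0.112,0.045,0],0.32],[[-0.15,0.06,0],0.44],[[-0.188,0.075,0],0.55],[[-0.226,0.09,0],0.66],[[-0.264,0.106,0],0.78],[[-0.302,0.121,0],0.9]]' 0.6
python3 - <<'E'
from h import *
print(togo(.485,-.248,.25,np.radians(161-51.6)))
E
```

```text
time_s: 13.45
tool_pos: [0.4652, 0.0372, 0.2532]
tcp_rot: [[0.944, 0.331, -0.0], [0.331, -0.944, 0.0], [-0.0, -0.0, -1.0]]
wrist_force: [1.6, -0.5, -0.4]
gripper_width: 0.599
grasp_force: 0.0
(array([-0.0756,  0.2758,  0.0032]), np.float64(-0.001653379127567689), array([ 0.503, -0.028, -0.33 , -0.   , -1.269,  1.405]))
```

```bash
cat >> h.py <<'E'
def plug(x,y,ztop=.051,save=None):
    "find plug top near (x,y) with the wrist camera: top-face circle fitted by Hough, -> world"
    o=get_obs();c=camera("wrist");P=np.array([x,y,ztop]);u,v=proj(c,[P],o)[0]
    r=abs(proj(c,[P+o["tcp_rot"][:,1]*.019],o)[0]-[u,v]).max();g=cv2.cvtColor(c["img"],cv2.COLOR_RGB2GRAY)
    if save:cv2.imwrite(save,c["img"][:,:,::-1])
    k=40;x0,y0=max(int(u)-k,0),max(int(v)-k,0);w=g[y0:y0+2*k,x0:x0+2*k];w=cv2.resize(w,None,fx=4,fy=4,interpolation=2)
    h=cv2.HoughCircles(w,cv2.HOUGH_GRADIENT,1,30,param1=100,param2=12,minRadius=int(3.6*r),maxRadius=int(4.4*r))
    out=[]
    for a,b,rr in (h[0][:4] if h is not None else []):
        p=np.array([a/4+x0-.375,b/4+y0-.375]);out.append((p.round(1).tolist(),rr/4,ray(c,p,ztop,o)[0].round(4).tolist()))
    return (u.round(1),v.round(1),r.round(1)),out
E
H="python3 -m handwheel"; $H '[[[-0.01,0.039,0],0],[[-0.021,0.078,0],0],[[-0.032,0.118,0],0],[[-0.043,0.157,0],0],[[-0.054,0.196,0],0],[[-0.065,0.235,0],0],[[-0.076,0.274,0],0],[[-0.076,0.276,0],0]]' && $H '[[[0,0,0.02],0],[[0,0,0.04],0],[[0,0,0.04],0],[[0,0,0.04],0]]'
python3 - <<'E'
from h import *
print(plug(.4845,-.2468,save="pics/p1.png"),togo(.4845,-.2468,.0)[0])
c=camera("top");print()
E
```

```text
time_s: 14.12
tool_pos: [0.486, -0.2515, 0.2521]
tcp_rot: [[0.943, 0.331, -0.003], [0.331, -0.943, -0.001], [-0.003, -0.0, -1.0]]
wrist_force: [0.5, 0.8, 0.1]
gripper_width: 0.6
grasp_force: 0.0
time_s: 14.45
tool_pos: [0.486, -0.2462, 0.2126]
tcp_rot: [[0.942, 0.335, -0.003], [0.335, -0.942, 0.0], [-0.003, -0.001, -1.0]]
wrist_force: [0.8, -0.2, 1.7]
gripper_width: 0.6
grasp_force: 0.0
((np.float64(251.3), np.float64(167.0), np.float64(17.6)), [([252.8000030517578, 166.5], np.float32(17.175), [0.4856, -0.2481, 0.051])]) [-0.0023 -0.0005  0.2139]
```

```bash
H="python3 -m handwheel"; $H '[[[-0.001,0.001,0.04],0],[[-0.001,0.001,0.08],0],[[-0.001,0.001,0.12],0],[[-0.001,0.001,0.15],0],[[-0.001,0.001,0.18],0],[[-0.001,0.001,0.2],0],[[-0.001,0.001,0.21],0],[[-0.001,0.001,0.211],0]]' && $H '[[[0,0,0],0],[[0,0,0],0],[[0,0,0],0],[[0,0,0],0],[[0,0,0],0],[[0,0,0],0]]' 0.3 20 && $H '[[[0,0,-0.02],0],[[0,0,-0.05],0],[[0,0,-0.09],0],[[0,0,-0.13],0],[[0,0,-0.17],0],[[0,0,-0.21],0],[[0,0,-0.25],0],[[0,0,-0.255],0]]'
python3 - <<'E'
from h import *
o=get_obs();c=camera("wrist");cv2.imwrite("pics/g1.png",c["img"][:,:,::-1])
print(o["gripper_width"],togo(.5835,-.0413,.255,np.radians(161)))
E
```

```text
time_s: 15.22
tool_pos: [0.486, -0.2473, 0.0015]
tcp_rot: [[0.942, 0.336, -0.002], [0.336, -0.942, 0.0], [-0.002, -0.001, -1.0]]
wrist_force: [-0.1, -0.4, 0.8]
gripper_width: 0.603
grasp_force: 0.0
time_s: 15.72
tool_pos: [0.4878, -0.2478, 0.0043]
tcp_rot: [[0.942, 0.336, 0.003], [0.336, -0.942, -0.001], [0.003, 0.002, -1.0]]
wrist_force: [-0.6, 2.3, 7.7]
gripper_width: 0.425
grasp_force: 20.0
time_s: 16.38
tool_pos: [0.4892, -0.2491, 0.2665]
tcp_rot: [[0.942, 0.336, 0.012], [0.336, -0.942, -0.004], [0.01, 0.008, -1.0]]
wrist_force: [0.7, -0.2, 1.5]
gripper_width: 0.423
grasp_force: 20.0
0.42341373659709475 (array([ 0.1588, -0.1634,  0.0094]), np.float64(-0.8966861935310719), array([-1.120e-01,  1.040e-01, -1.680e-01,  1.000e-03, -1.289e+00,
        2.025e+00]))
```

```bash
H="python3 -m handwheel"; $H '[[[0.02,-0.02,0],-0.11],[[0.043,-0.044,0],-0.22],[[0.066,-0.068,0],-0.33],[[0.09,-0.092,0],-0.44],[[0.113,-0.116,0],-0.56],[[0.136,-0.14,0],-0.67],[[0.155,-0.16,0],-0.78],[[0.159,-0.163,0.005],-0.897]]' && $H '[[[0,0,0],0],[[0,0,0],0],[[0,0,0],0],[[0,0,0],0]]'
cat >> h.py <<'E'
C0=np.array([.6122,.0419,0]);ang=np.radians(71)
ex=np.array([np.cos(ang),np.sin(ang),0]);ey=np.array([-ex[1],ex[0],0])
def at(x,y,z,C=None):return (C0 if C is None else C)+x/1e3*ex+y/1e3*ey+[0,0,z/1e3]
E
python3 - <<'E'
from h import *
o=get_obs();c=camera("wrist");im=c["img"][:,:,::-1].copy()
t=np.linspace(0,6.28,40)
for P in [at(-130,-58,122),at(-130,58,122),at(-36,58,122),at(-36,-58,122),at(0,0,162)]+[at(-88+21.5*np.cos(a),21.5*np.sin(a),80) for a in t]:
    u=proj(c,[P],o)[0];cv2.circle(im,tuple(int(v) for v in u),1,(0,0,255),-1)
cv2.imwrite("pics/w9.png",cv2.resize(im,(800,600)))
print(togo(*at(-88,0,60),np.radians(161)))
E
```

```text
time_s: 17.1
tool_pos: [0.583, -0.0373, 0.2528]
tcp_rot: [[0.318, 0.948, 0.001], [0.948, -0.318, 0.001], [0.001, 0.001, -1.0]]
wrist_force: [-0.0, -0.6, 0.7]
gripper_width: 0.43
grasp_force: 20.0
time_s: 17.43
tool_pos: [0.5811, -0.0416, 0.2529]
tcp_rot: [[0.329, 0.944, 0.0], [0.944, -0.329, 0.0], [0.0, 0.0, -1.0]]
wrist_force: [-0.1, 0.1, -0.3]
gripper_width: 0.426
grasp_force: 20.0
(array([0.0011, 0.002 , 0.193 ]), np.float64(-0.0032276801364758967), array([ 0.264,  0.175, -0.107,  0.   , -1.288,  2.543]))
```

View pics/w9.png

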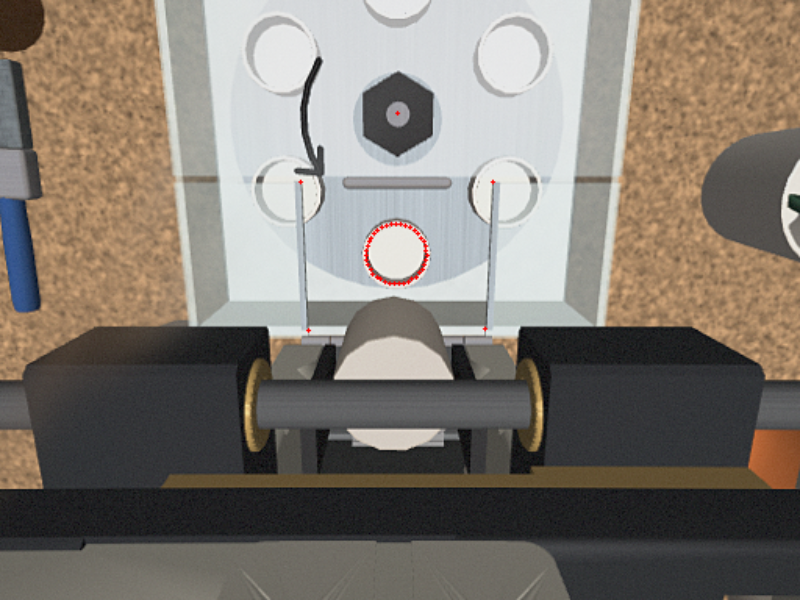

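The predicted rim circle lies exactly on the empty cup at (397,253) and the plug is held centred. Lowering.

```bash
H="python3 -m handwheel"; $H '[[[0.001,0.002,0.03],0],[[0.001,0.002,0.06],0],[[0.001,0.002,0.09],0],[[0.001,0.002,0.12],0],[[0.001,0.002,0.145],0],[[0.001,0.002,0.155],0],[[0.001,0.002,0.16],0],[[0.001,0.002,0.16],0]]' && $H '[[[0,0,0.006],0],[[0,0,0.012],0],[[0,0,0.018],0],[[0,0,0.024],0],[[0,0,0.03],0],[[0,0,0.032],0],[[0,0,0.032],0]]'
```

```text
time_s: 18.15
tool_pos: [0.5836, -0.0409, 0.0924]
tcp_rot: [[0.327, 0.945, -0.001], [0.945, -0.327, -0.0], [-0.001, -0.001, -1.0]]
wrist_force: [-1.5, 0.3, -1.1]
gripper_width: 0.427
grasp_force: 20.0
time_s: 18.73
tool_pos: [0.5842, -0.0406, 0.0612]
tcp_rot: [[0.325, 0.946, 0.001], [0.946, -0.325, -0.001], [-0.0, 0.001, -1.0]]
wrist_force: [-0.6, -0.4, 5.5]
gripper_width: 0.43
grasp_force: 20.0
```

```bash
H="python3 -m handwheel"; $H '[[[0,0,0],0],[[0,0,0],0],[[0,0,0],0],[[0,0,0],0],[[0,0,0],0],[[0,0,0],0]]' 0.65 && $H '[[[0,0,-0.02],0],[[0,0,-0.05],0],[[0,0,-0.09],0],[[0,0,-0.13],0],[[0,0,-0.17],0],[[0,0,-0.19],0],[[0,0,-0.19],0],[[0,0,-0.19],0]]'
python3 - <<'E'
from h import *
print(at(-88,0,108),plug(*at(-88,0,108)[:2],.108,"pics/c1.png"))
print(togo(*at(0,0,121),np.radians(161-60)))
E
```

```text
time_s: 19.23
tool_pos: [0.5836, -0.0404, 0.0604]
tcp_rot: [[0.326, 0.946, -0.0], [0.946, -0.326, 0.0], [-0.0, -0.0, -1.0]]
wrist_force: [-0.6, 0.2, -0.1]
gripper_width: 0.648
grasp_force: 0.0
time_s: 19.9
tool_pos: [0.5842, -0.0403, 0.2521]
tcp_rot: [[0.326, 0.946, 0.003], [0.946, -0.326, 0.001], [0.002, 0.003, -1.0]]
wrist_force: [0.1, 0.3, -1.0]
gripper_width: 0.652
grasp_force: 0.0
[ 0.58355    -0.04130563  0.108     ] ((np.float64(251.2), np.float64(170.4), np.float64(18.5)), [([251.0, 172.0], np.float32(18.175), [0.5828, -0.0428, 0.108]), ([250.1999969482422, 164.0], np.float32(20.1), [0.5848, -0.0346, 0.108])])
(array([0.087 , 0.0004, 0.1296]), np.float64(1.0470719315061596), array([ 2.650e-01,  1.800e-01, -1.070e-01, -1.000e-03, -1.284e+00,
        2.545e+00]))
```

```bash
H="python3 -m handwheel"; $H '[[[0.02,0,0],0.12],[[0.04,0,0],0.24],[[0.06,0,0],0.36],[[0.075,0,0],0.48],[[0.087,0,0],0.6],[[0.087,0,0],0.72],[[0.087,0,0],0.84],[[0.087,0,0],0.96]]' 0.75 && $H '[[[0,0,0.03],0.087],[[0,0,0.06],0.087],[[0,0,0.09],0.087],[[0,0,0.12],0.087],[[0,0,0.135],0.087],[[0,0,0.145],0.087],[[0,0,0.147],0.087],[[0,0,0.147],0.087]]'
python3 - <<'E'
from h import *
print(togo(*at(0,0,105),np.radians(161-60)))
E
```

```text
time_s: 20.62
tool_pos: [0.6112, 0.042, 0.2483]
tcp_rot: [[0.963, 0.27, -0.003], [0.27, -0.963, -0.001], [-0.004, 0.0, -1.0]]
wrist_force: [0.5, 0.8, 0.9]
gripper_width: 0.746
grasp_force: 0.0
time_s: 21.28
tool_pos: [0.6116, 0.0416, 0.1027]
tcp_rot: [[0.982, 0.191, -0.002], [0.191, -0.982, -0.001], [-0.002, 0.001, -1.0]]
wrist_force: [0.2, 0.4, 0.5]
gripper_width: 0.744
grasp_force: 0.0
(array([ 0.0006, -0.0002, -0.0023]), np.float64(0.00027536289558582894), array([ 0.386,  0.332, -0.252,  0.   , -0.988,  1.377]))
```

Centred on the knob. Close, turn 60° CCW (tool twist negative), and release.

```bash
H="python3 -m handwheel"; $H '[[[0,0,-0.002],0],[[0,0,-0.002],0],[[0,0,-0.002],0],[[0,0,-0.002],0],[[0,0,-0.002],0],[[0,0,-0.002],0]]' 0.3 40 && $H '[[[0,0,0],-0.07],[[0,0,0],-0.16],[[0,0,0],-0.26],[[0,0,0],-0.36],[[0,0,0],-0.46],[[0,0,0],-0.55],[[0,0,0],-0.64],[[0,0,0],-0.72]]' && $H '[[[0,0,0],-0.08],[[0,0,0],-0.16],[[0,0,0],-0.23],[[0,0,0],-0.29],[[0,0,0],-0.327],[[0,0,0],-0.327],[[0,0,0],-0.327],[[0,0,0],-0.327]]'
```

```text
time_s: 21.78
tool_pos: [0.6122, 0.0425, 0.1062]
tcp_rot: [[0.982, 0.191, 0.001], [0.191, -0.982, 0.001], [0.001, -0.001, -1.0]]
wrist_force: [-2.0, 3.4, 2.4]
gripper_width: 0.404
grasp_force: 40.0
time_s: 22.45
tool_pos: [0.6125, 0.042, 0.1062]
tcp_rot: [[0.609, 0.794, 0.001], [0.794, -0.609, 0.0], [0.001, 0.001, -1.0]]
wrist_force: [2.3, 0.4, 1.4]
gripper_width: 0.412
grasp_force: 40.0
time_s: 23.12
tool_pos: [0.6127, 0.0419, 0.1062]
tcp_rot: [[0.327, 0.945, 0.001], [0.945, -0.327, 0.0], [0.001, 0.001, -1.0]]
wrist_force: [1.9, -0.4, 3.9]
gripper_width: 0.408
grasp_force: 40.0
```

Release, lift, and check the cups, while also locating the remaining plugs from the top camera.

```bash
H="python3 -m handwheel"; $H '[[[0,0,0],0],[[0,0,0],0],[[0,0,0],0],[[0,0,0],0],[[0,0,0],0]]' 0.75 >/dev/null&& $H '[[[0,0,-0.03],0],[[0,0,-0.07],0],[[0,0,-0.11],0],[[0,0,-0.145],0],[[-0.03,0,-0.145],0],[[-0.06,0,-0.145],0],[[-0.087,0,-0.145],0],[[-0.087,0,-0.145],0]]' 0.6 20
python3 - <<'E'
from h import *
o=get_obs();c=camera("wrist");im=c["img"][:,:,::-1].copy()
for a in np.radians([180,240,300,120]):
    u=proj(c,[at(88*np.cos(a),88*np.sin(a),108)],o)[0];cv2.circle(im,tuple(int(v) for v in u),2,(0,0,255),-1)
cv2.imwrite("pics/w10.png",cv2.resize(im,(640,480)))
c=camera("top");g=cv2.cvtColor(c["img"],cv2.COLOR_RGB2GRAY);m=(g>120).astype(np.uint8);m[:,:285]=0;m[:,360:]=0;m[:150]=0;m[250:]=0
n,l,st,ce=cv2.connectedComponentsWithStats(m)
for i in range(1,n):
    if 60<st[i,4]<1000: print(st[i],ray(c,ce[i],.03).round(4),ray(c,ce[i],.048).round(4))
print(togo(.589,-.281,.25,np.radians(161-51.6)))
E
```

```text
time_s: 24.2
tool_pos: [0.582, -0.0436, 0.2511]
tcp_rot: [[0.328, 0.945, 0.0], [0.945, -0.328, -0.0], [-0.0, 0.0, -1.0]]
wrist_force: [-0.0, 0.4, -0.6]
gripper_width: 0.598
grasp_force: 0.0
[285 150   7  25  76] [[ 0.654 -0.198  0.03 ]] [[ 0.6515 -0.1969  0.048 ]]
[318 150  42  17 355] [[ 0.6646 -0.357   0.03  ]] [[ 0.662 -0.354  0.048]]
[307 174  13  12 119] [[ 0.5894 -0.2807  0.03  ]] [[ 0.5877 -0.2786  0.048 ]]
[337 184  13  13 121] [[ 0.5591 -0.376   0.03  ]] [[ 0.5577 -0.3727  0.048 ]]
[349 209  11  41 185] [[ 0.4196 -0.4177  0.03  ]] [[ 0.4199 -0.4139  0.048 ]]
[285 243  28   7  89] [[ 0.3773 -0.2298  0.03  ]] [[ 0.3781 -0.2283  0.048 ]]
(array([-0.2246,  0.0838,  0.0007]), np.float64(0.8987782667260582), array([ 0.263,  0.18 , -0.106, -0.   , -1.284,  2.545]))
```

View pics/w10.png

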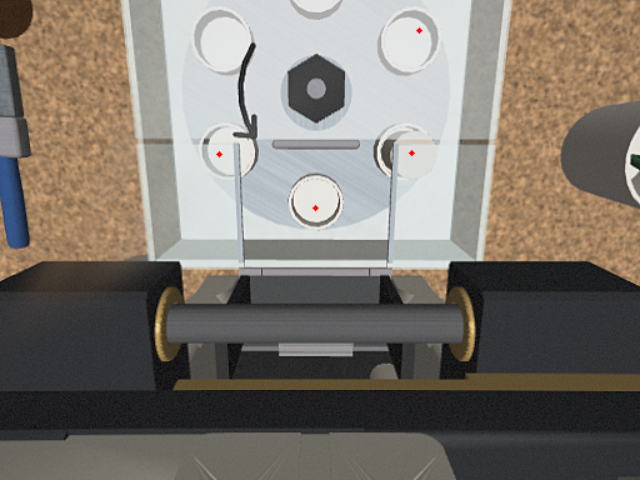

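The loaded plug has moved to the right-hand neighbouring cup (411,153), which is stop1, and an empty cup is at the port (316,205). Next plug B at (0.588,-0.280).

```bash
H="python3 -m handwheel"; $H '[[[-0.03,0.011,0],0.11],[[-0.06,0.022,0],0.22],[[-0.09,0.033,0],0.33],[[-0.12,0.044,0],0.44],[[-0.15,0.056,0],0.56],[[-0.18,0.067,0],0.67],[[-0.205,0.077,0.02],0.79],[[-0.225,0.084,0.04],0.9]]' 0.6 >/dev/null&& $H '[[[0,0,0],0],[[0,0,0],0],[[0,0,0],0]]'
python3 - <<'E'
from h import *
r=plug(.588,-.280,save="pics/p2.png");print(r)
if r[1]: print(togo(*r[1][0][2][:2],.002))
E
```

```text
time_s: 25.22
tool_pos: [0.5904, -0.2801, 0.2105]
tcp_rot: [[0.942, 0.334, -0.0], [0.334, -0.942, -0.0], [-0.0, 0.0, -1.0]]
wrist_force: [0.7, 1.1, 0.9]
gripper_width: 0.601
grasp_force: 0.0
((np.float64(250.2), np.float64(168.3), np.float64(17.7)), [([250.0, 167.5], np.float32(17.175), [0.5888, -0.2795, 0.051])])
(array([-0.0018, -0.001 ,  0.2092]), None, array([-0.144,  0.314, -0.017,  0.   , -1.239,  2.056]))
```

```bash
H="python3 -m handwheel"; $H '[[[-0.001,-0.001,0.04],0],[[-0.001,-0.001,0.08],0],[[-0.001,-0.001,0.12],0],[[-0.001,-0.001,0.15],0],[[-0.001,-0.001,0.18],0],[[-0.001,-0.001,0.2],0],[[-0.001,-0.001,0.208],0],[[-0.001,-0.001,0.208],0]]' && $H '[[[0,0,0],0],[[0,0,0],0],[[0,0,0],0],[[0,0,0],0],[[0,0,0],0],[[0,0,0],0]]' 0.3 20 && $H '[[[0,0,-0.02],0],[[0,0,-0.05],0],[[0,0,-0.09],0],[[0,0,-0.13],0],[[0,0,-0.17],0],[[0,0,-0.21],0],[[0,0,-0.25],0],[[0,0,-0.25],0]]'
python3 - <<'E'
from h import *
o=get_obs();print(o["gripper_width"],togo(*at(-88,0,255),np.radians(161)))
E
```

```text
time_s: 25.93
tool_pos: [0.5883, -0.2788, 0.0014]
tcp_rot: [[0.942, 0.335, -0.002], [0.335, -0.942, 0.0], [-0.002, -0.001, -1.0]]
wrist_force: [-0.9, -0.7, 0.6]
gripper_width: 0.596
grasp_force: 0.0
time_s: 26.43
tool_pos: [0.5901, -0.28, 0.0047]
tcp_rot: [[0.943, 0.333, 0.003], [0.333, -0.943, -0.001], [0.003, 0.002, -1.0]]
wrist_force: [0.3, 2.3, 8.4]
gripper_width: 0.425
grasp_force: 20.0
time_s: 27.1
tool_pos: [0.5918, -0.2819, 0.2634]
tcp_rot: [[0.943, 0.333, 0.014], [0.333, -0.943, -0.005], [0.011, 0.01, -1.0]]
wrist_force: [1.7, -0.3, 1.2]
gripper_width: 0.428
grasp_force: 20.0
0.4279513928637531 (array([ 0.0723, -0.2297,  0.007 ]), np.float64(-0.8994433381935973), array([-0.145,  0.284,  0.057,  0.003, -1.329,  2.055]))
```

```bash
H="python3 -m handwheel"; $H '[[[0.009,-0.03,0],-0.11],[[0.018,-0.06,0],-0.22],[[0.028,-0.09,0],-0.33],[[0.038,-0.12,0],-0.44],[[0.048,-0.15,0],-0.56],[[0.057,-0.18,0],-0.67],[[0.066,-0.21,0],-0.78],[[0.072,-0.23,0],-0.899]]' >/dev/null && $H '[[[0,0,0],0],[[0,0,0],0],[[0,0,0],0],[[0,0,0],0]]'
python3 - <<'E'
from h import *
o=get_obs();c=camera("wrist");cv2.imwrite("pics/c2.png",c["img"][:,:,::-1])
print(togo(*at(-88,0,61),np.radians(161)));print(plug(*at(-88,0,80)[:2],.08),at(-88,0,80))
E
```

```text
time_s: 28.1
tool_pos: [0.5799, -0.0398, 0.2527]
tcp_rot: [[0.328, 0.945, 0.0], [0.945, -0.328, -0.0], [0.0, 0.0, -1.0]]
wrist_force: [0.7, 0.2, -0.3]
gripper_width: 0.428
grasp_force: 20.0
(array([-1.000e-04,  4.000e-03,  1.916e-01]), np.float64(-0.0030171943563708226), array([ 0.268,  0.173, -0.111,  0.   , -1.287,  2.539]))
((np.float64(255.4), np.float64(164.1), np.float64(17.1)), [([255.0, 161.5], np.float32(17.775), [0.5841, -0.0384, 0.08]), ([253.0, 170.1999969482422], np.float32(17.775), [0.5788, -0.047, 0.08])]) [ 0.58355    -0.04130563  0.08      ]
```

```bash
H="python3 -m handwheel"; $H '[[[0.001,0.004,0.03],0],[[0.001,0.004,0.06],0],[[0.001,0.004,0.09],0],[[0.001,0.004,0.12],0],[[0.001,0.004,0.145],0],[[0.001,0.004,0.155],0],[[0.001,0.004,0.16],0],[[0.001,0.004,0.16],0]]' && $H '[[[0,0,0.006],0],[[0,0,0.012],0],[[0,0,0.018],0],[[0,0,0.024],0],[[0,0,0.03],0],[[0,0,0.032],0],[[0,0,0.032],0]]'
```

```text
time_s: 28.87
tool_pos: [0.584, -0.04, 0.0922]
tcp_rot: [[0.327, 0.945, -0.001], [0.945, -0.327, -0.001], [-0.001, -0.001, -1.0]]
wrist_force: [-0.3, 0.1, -0.2]
gripper_width: 0.425
grasp_force: 20.0
time_s: 29.45
tool_pos: [0.5847, -0.0396, 0.0614]
tcp_rot: [[0.326, 0.945, 0.001], [0.945, -0.326, -0.001], [-0.0, 0.001, -1.0]]
wrist_force: [-1.6, -0.4, 5.9]
gripper_width: 0.425
grasp_force: 20.0
```

Same seating signature as before (z 0.0614, 5.9 N). Release, lift, verify, then go over to the knob.

```bash
H="python3 -m handwheel"; $H '[[[0,0,0],0],[[0,0,0],0],[[0,0,0],0],[[0,0,0],0],[[0,0,0],0],[[0,0,0],0]]' 0.65 >/dev/null && $H '[[[0,0,-0.02],0],[[0,0,-0.05],0],[[0,0,-0.09],0],[[0,0,-0.13],0],[[0,0,-0.17],0],[[0,0,-0.19],0],[[0,0,-0.19],0],[[0,0,-0.19],0]]' 0.75
python3 - <<'E'
from h import *
print(at(-88,0,108),plug(*at(-88,0,108)[:2],.108,"pics/c3.png"))
print(togo(*at(0,0,105),np.radians(161-60)))
E
```

```text
time_s: 30.62
tool_pos: [0.5846, -0.0392, 0.2521]
tcp_rot: [[0.327, 0.945, 0.003], [0.945, -0.327, 0.001], [0.002, 0.003, -1.0]]
wrist_force: [0.0, 0.3, -1.3]
gripper_width: 0.749
grasp_force: 0.0
[ 0.58355    -0.04130563  0.108     ] ((np.float64(251.2), np.float64(171.5), np.float64(18.4)), [([250.8000030517578, 171.0], np.float32(17.9), [0.5833, -0.0407, 0.108]), ([250.5, 163.0], np.float32(20.1), [0.5858, -0.0327, 0.108])])
(array([0.0859, 0.0003, 0.1456]), np.float64(1.0460792682924023), array([ 2.660e-01,  1.810e-01, -1.060e-01, -1.000e-03, -1.284e+00,
        2.543e+00]))
```

```bash
H="python3 -m handwheel"; $H '[[[0.02,0,0],0.12],[[0.04,0,0],0.24],[[0.06,0,0],0.36],[[0.075,0,0],0.48],[[0.086,0,0],0.6],[[0.086,0,0],0.72],[[0.086,0,0],0.84],[[0.086,0,0],0.96]]' 0.75 >/dev/null && $H '[[[0,0,0.03],0.086],[[0,0,0.06],0.086],[[0,0,0.09],0.086],[[0,0,0.12],0.086],[[0,0,0.135],0.086],[[0,0,0.144],0.086],[[0,0,0.145],0.086],[[0,0,0.145],0.086]]' && $H '[[[0,0,0],0],[[0,0,0],0],[[0,0,0],0],[[0,0,0],0],[[0,0,0],0],[[0,0,0],0]]' 0.3 40 && $H '[[[0,0,0],-0.07],[[0,0,0],-0.16],[[0,0,0],-0.26],[[0,0,0],-0.36],[[0,0,0],-0.46],[[0,0,0],-0.55],[[0,0,0],-0.64],[[0,0,0],-0.72]]' >/dev/null && $H '[[[0,0,0],-0.08],[[0,0,0],-0.16],[[0,0,0],-0.23],[[0,0,0],-0.29],[[0,0,0],-0.327],[[0,0,0],-0.327],[[0,0,0],-0.327],[[0,0,0],-0.327]]'
```

```text
time_s: 32.0
tool_pos: [0.6119, 0.0417, 0.105]
tcp_rot: [[0.982, 0.191, -0.001], [0.191, -0.982, -0.001], [-0.001, 0.001, -1.0]]
wrist_force: [-0.2, 0.4, 0.6]
gripper_width: 0.748
grasp_force: 0.0
time_s: 32.5
tool_pos: [0.6123, 0.0425, 0.1062]
tcp_rot: [[0.982, 0.191, 0.001], [0.191, -0.982, 0.001], [0.001, -0.001, -1.0]]
wrist_force: [-1.3, 3.1, 2.7]
gripper_width: 0.408
grasp_force: 40.0
time_s: 33.83
tool_pos: [0.6128, 0.042, 0.1062]
tcp_rot: [[0.327, 0.945, 0.001], [0.945, -0.327, 0.0], [0.001, 0.001, -1.0]]
wrist_force: [1.6, -0.7, 4.0]
gripper_width: 0.409
grasp_force: 40.0
```

```bash
H="python3 -m handwheel"; $H '[[[0,0,0],0],[[0,0,0],0],[[0,0,0],0],[[0,0,0],0],[[0,0,0],0]]' 0.75 >/dev/null&& $H '[[[0,0,-0.03],0],[[0,0,-0.07],0],[[0,0,-0.11],0],[[0,0,-0.145],0],[[-0.03,0,-0.145],0],[[-0.06,0,-0.145],0],[[-0.087,0,-0.145],0],[[-0.087,0,-0.145],0]]' 0.6 20
python3 - <<'E'
from h import *
o=get_obs()
for a in(180,240,300,120,60):
    P=at(88*np.cos(np.radians(a)),88*np.sin(np.radians(a)),0)[:2];print(a,P.round(4),plug(*P,.108))
c=camera("top");g=cv2.cvtColor(c["img"],cv2.COLOR_RGB2GRAY);m=(g>130).astype(np.uint8);m[:,:285]=0;m[:,360:]=0;m[:150]=0;m[250:]=0
n,l,st,ce=cv2.connectedComponentsWithStats(m)
for i in range(1,n):
    if 60<st[i,4]<1000: print(st[i],ray(c,ce[i],.03).round(4))
print(togo(.558,-.375,.25,np.radians(161-51.6)))
E
```

```text
time_s: 34.92
tool_pos: [0.5822, -0.0435, 0.2512]
tcp_rot: [[0.328, 0.945, 0.0], [0.945, -0.328, -0.0], [-0.0, 0.0, -1.0]]
wrist_force: [0.6, 0.1, -0.6]
gripper_width: 0.601
grasp_force: 0.0
180 [ 0.5836 -0.0413] ((np.float64(252.4), np.float64(166.7), np.float64(18.6)), [([252.8000030517578, 157.8000030517578], np.float32(19.55), [0.5869, -0.0327, 0.108]), ([250.8000030517578, 165.1999969482422], np.float32(18.175), [0.5825, -0.0393, 0.108])])
240 [ 0.6699 -0.0245] ((np.float64(328.9), np.float64(124.2), np.float64(19.2)), [([318.20001220703125, 122.80000305175781], np.float32(20.575), [0.6604, -0.0196, 0.108]), ([329.79998779296875, 125.19999694824219], np.float32(20.3), [0.6704, -0.0257, 0.108])])
300 [0.6986 0.0587] ((np.float64(334.4), np.float64(28.2), np.float64(20.7)), [([326.20001220703125, 38.20000076293945], np.float32(21.775), [0.6892, 0.0529, 0.108]), ([335.20001220703125, 30.0], np.float32(19.225), [0.6989, 0.0569, 0.108])])
120 [0.5258 0.0251] ((np.float64(174.8), np.float64(126.5), np.float64(19.2)), [([185.1999969482422, 122.5], np.float32(20.025), [0.537, 0.0254, 0.108]), ([178.0, 125.0], np.float32(17.5), [0.5293, 0.0254, 0.108])])
60 [0.5545 0.1083] ((np.float64(169.1), np.float64(29.8), np.float64(20.7)), [([179.5, 37.5], np.float32(20.425), [0.561, 0.0992, 0.108]), ([174.8000030517578, 31.5], np.float32(19.825), [0.5588, 0.1053, 0.108])])
[319 150  13  17 138] [[ 0.6527 -0.3178  0.03  ]]
[337 184  13  13 119] [[ 0.5593 -0.3762  0.03  ]]
(array([-3.255e-01,  8.430e-02,  3.000e-04]), np.float64(0.9013277001659148), array([ 0.266,  0.181, -0.105, -0.   , -1.284,  2.545]))
```

Plugs now read at 240° and 300° (stop1 and stop2). On to the third plug.

```bash
H="python3 -m handwheel"; $H '[[[-0.037,0.01,0],0.11],[[-0.074,0.02,0],0.22],[[-0.112,0.029,0],0.33],[[-0.15,0.039,0],0.44],[[-0.188,0.049,0],0.56],[[-0.226,0.059,0],0.67],[[-0.264,0.069,0],0.79],[[-0.3,0.078,0.02],0.9]]' 0.6 >/dev/null&& $H '[[[-0.005,0.0218,0.02],0],[[-0.005,0.0218,0.02],0],[[-0.005,0.0218,0.02],0],[[-0.005,0.0218,0.02],0]]'
python3 - <<'E'
from h import *
r=plug(.558,-.375,save="pics/p3.png");print(r)
if r[1]: print(togo(*r[1][0][2][:2],.002))
E
```

```text
time_s: 36.22
tool_pos: [0.563, -0.3708, 0.2106]
tcp_rot: [[0.943, 0.333, -0.001], [0.333, -0.943, -0.0], [-0.001, -0.0, -1.0]]
wrist_force: [-0.5, -0.0, 0.6]
gripper_width: 0.599
grasp_force: 0.0
((np.float64(253.2), np.float64(171.8), np.float64(17.6)), [([252.1999969482422, 170.5], np.float32(17.175), [0.559, -0.3736, 0.051])])
(array([-0.0052,  0.0013,  0.2094]), None, array([-0.293,  0.348,  0.033,  0.   , -1.254,  2.205]))
```

```bash
H="python3 -m handwheel"; $H '[[[-0.005,0.001,0.04],0],[[-0.005,0.001,0.08],0],[[-0.005,0.001,0.12],0],[[-0.005,0.001,0.15],0],[[-0.005,0.001,0.18],0],[[-0.005,0.001,0.2],0],[[-0.005,0.001,0.208],0],[[-0.005,0.001,0.208],0]]' && $H '[[[0,0,0],0],[[0,0,0],0],[[0,0,0],0],[[0,0,0],0],[[0,0,0],0],[[0,0,0],0]]' 0.3 20 && $H '[[[0,0,-0.02],0],[[0,0,-0.05],0],[[0,0,-0.09],0],[[0,0,-0.13],0],[[0,0,-0.17],0],[[0,0,-0.21],0],[[0,0,-0.25],0],[[0,0,-0.25],0]]'
python3 - <<'E'
from h import *
o=get_obs();print(o["gripper_width"],togo(*at(-88,0,255),np.radians(161)))
E
```

```text
time_s: 36.93
tool_pos: [0.558, -0.3725, 0.0018]
tcp_rot: [[0.942, 0.334, -0.002], [0.334, -0.942, 0.001], [-0.002, -0.001, -1.0]]
wrist_force: [0.5, -0.6, -0.2]
gripper_width: 0.605
grasp_force: 0.0
time_s: 37.43
tool_pos: [0.5596, -0.3742, 0.005]
tcp_rot: [[0.943, 0.333, 0.003], [0.333, -0.943, -0.001], [0.003, 0.002, -1.0]]
wrist_force: [-0.4, 1.1, 6.7]
gripper_width: 0.427
grasp_force: 20.0
time_s: 38.1
tool_pos: [0.5609, -0.3763, 0.2639]
tcp_rot: [[0.943, 0.333, 0.013], [0.333, -0.943, -0.007], [0.01, 0.011, -1.0]]
wrist_force: [0.5, -0.8, 1.9]
gripper_width: 0.426
grasp_force: 20.0
0.42595497255093806 (array([ 0.1329, -0.3084,  0.0067]), np.float64(-0.8995393742532372), array([-0.301,  0.318,  0.105,  0.003, -1.343,  2.211]))
```

```bash
H="python3 -m handwheel"; $H '[[[0.015,-0.035,0],-0.11],[[0.031,-0.072,0],-0.22],[[0.047,-0.109,0],-0.33],[[0.063,-0.147,0],-0.44],[[0.079,-0.184,0],-0.56],[[0.095,-0.221,0],-0.67],[[0.111,-0.258,0],-0.78],[[0.125,-0.29,0],-0.899]]' >/dev/null && $H '[[[0,0,0],0],[[0,0,0],0]]'
python3 - <<'E'
from h import *
print(togo(*at(-88,0,255),np.radians(161)))
E
```

```text
time_s: 38.93
tool_pos: [0.5795, -0.0569, 0.2533]
tcp_rot: [[0.323, 0.946, 0.001], [0.946, -0.323, 0.0], [0.001, 0.001, -1.0]]
wrist_force: [-0.1, 0.1, -0.3]
gripper_width: 0.428
grasp_force: 20.0
(array([ 0.0161, -0.0012, -0.0017]), np.float64(0.0022346130375625606), array([ 0.238,  0.174, -0.108, -0.   , -1.288,  2.575]))
```

```bash
H="python3 -m handwheel"; $H '[[[0.016,-0.001,0],0],[[0.016,-0.001,0],0],[[0.016,-0.001,0],0]]'
python3 - <<'E'
from h import *
print(togo(*at(-88,0,61),np.radians(161)))
print(plug(*at(-88,0,80)[:2],.08),at(-88,0,80))
E
```

```text
time_s: 39.18
tool_pos: [0.5837, -0.0439, 0.2529]
tcp_rot: [[0.327, 0.945, 0.0], [0.945, -0.327, -0.0], [-0.0, 0.0, -1.0]]
wrist_force: [-0.3, -0.9, -0.6]
gripper_width: 0.428
grasp_force: 20.0
(array([ 0.0024, -0.001 ,  0.1919]), np.float64(-0.0019218262170026534), array([ 0.259,  0.18 , -0.102,  0.   , -1.289,  2.549]))
((np.float64(250.9), np.float64(161.9), np.float64(17.1)), [([251.0, 158.1999969482422], np.float32(18.6), [0.5849, -0.0375, 0.08]), ([249.5, 166.0], np.float32(17.775), [0.5805, -0.0452, 0.08])]) [ 0.58355    -0.04130563  0.08      ]
```

```bash
H="python3 -m handwheel"; $H '[[[0.003,0,0.03],0],[[0.003,0,0.06],0],[[0.003,0,0.09],0],[[0.003,0,0.12],0],[[0.003,0,0.145],0],[[0.003,0,0.155],0],[[0.003,0,0.16],0],[[0.003,0,0.16],0]]' && $H '[[[0,0,0.006],0],[[0,0,0.012],0],[[0,0,0.018],0],[[0,0,0.024],0],[[0,0,0.03],0],[[0,0,0.032],0],[[0,0,0.032],0]]'
```

```text
time_s: 39.9
tool_pos: [0.5846, -0.0412, 0.0925]
tcp_rot: [[0.327, 0.945, -0.001], [0.945, -0.327, -0.0], [-0.001, -0.001, -1.0]]
wrist_force: [-0.4, 0.6, -0.8]
gripper_width: 0.428
grasp_force: 20.0
time_s: 40.48
tool_pos: [0.5854, -0.0406, 0.0616]
tcp_rot: [[0.326, 0.946, 0.001], [0.946, -0.326, -0.001], [-0.0, 0.001, -1.0]]
wrist_force: [-2.0, 0.2, 6.6]
gripper_width: 0.427
grasp_force: 20.0
```

```bash
H="python3 -m handwheel"; $H '[[[0,0,0],0],[[0,0,0],0],[[0,0,0],0],[[0,0,0],0],[[0,0,0],0],[[0,0,0],0]]' 0.65 >/dev/null && $H '[[[0,0,-0.02],0],[[0,0,-0.05],0],[[0,0,-0.09],0],[[0,0,-0.13],0],[[0,0,-0.17],0],[[0,0,-0.19],0],[[0,0,-0.19],0],[[0,0,-0.19],0]]' 0.75
python3 - <<'E'
from h import *
print(at(-88,0,108),plug(*at(-88,0,108)[:2],.108,"pics/c4.png"))
print(togo(*at(0,0,105),np.radians(161-60)))
E
```

```text
time_s: 41.65
tool_pos: [0.5853, -0.0403, 0.2524]
tcp_rot: [[0.327, 0.945, 0.003], [0.945, -0.327, 0.001], [0.002, 0.003, -1.0]]
wrist_force: [-0.7, 0.0, -0.7]
gripper_width: 0.749
grasp_force: 0.0
[ 0.58355    -0.04130563  0.108     ] ((np.float64(250.2), np.float64(170.7), np.float64(18.4)), [([250.5, 170.5], np.float32(17.9), [0.5839, -0.0412, 0.108]), ([251.0, 162.5], np.float32(20.1), [0.5871, -0.0335, 0.108])])
(array([ 0.0867, -0.0007,  0.1457]), np.float64(1.0460736186827257), array([ 2.640e-01,  1.820e-01, -1.040e-01, -1.000e-03, -1.285e+00,
        2.545e+00]))
```

```bash
H="python3 -m handwheel"; $H '[[[0.02,0,0],0.12],[[0.04,0,0],0.24],[[0.06,-0.001,0],0.36],[[0.075,-0.001,0],0.48],[[0.087,-0.001,0],0.6],[[0.087,-0.001,0],0.72],[[0.087,-0.001,0],0.84],[[0.087,-0.001,0],0.96]]' 0.75 >/dev/null && $H '[[[0,0,0.03],0.086],[[0,0,0.06],0.086],[[0,0,0.09],0.086],[[0,0,0.12],0.086],[[0,0,0.135],0.086],[[0,0,0.144],0.086],[[0,0,0.145],0.086],[[0,0,0.145],0.086]]' && $H '[[[0,0,0],0],[[0,0,0],0],[[0,0,0],0],[[0,0,0],0],[[0,0,0],0],[[0,0,0],0]]' 0.3 40 && $H '[[[0,0,0],-0.07],[[0,0,0],-0.16],[[0,0,0],-0.26],[[0,0,0],-0.36],[[0,0,0],-0.46],[[0,0,0],-0.55],[[0,0,0],-0.64],[[0,0,0],-0.72]]' >/dev/null && $H '[[[0,0,0],-0.08],[[0,0,0],-0.16],[[0,0,0],-0.23],[[0,0,0],-0.29],[[0,0,0],-0.327],[[0,0,0],-0.327],[[0,0,0],-0.327],[[0,0,0],-0.327]]'
```

```text
time_s: 43.03
tool_pos: [0.612, 0.0419, 0.1052]
tcp_rot: [[0.982, 0.191, -0.001], [0.191, -0.982, -0.001], [-0.001, 0.001, -1.0]]
wrist_force: [0.1, -0.3, 0.6]
gripper_width: 0.753
grasp_force: 0.0
time_s: 43.53
tool_pos: [0.6124, 0.0425, 0.1064]
tcp_rot: [[0.982, 0.191, 0.001], [0.191, -0.982, 0.001], [0.001, -0.001, -1.0]]
wrist_force: [-1.9, 1.4, 2.9]
gripper_width: 0.408
grasp_force: 40.0
time_s: 44.87
tool_pos: [0.6128, 0.042, 0.1064]
tcp_rot: [[0.327, 0.945, 0.001], [0.945, -0.327, -0.0], [0.0, 0.001, -1.0]]
wrist_force: [1.6, -0.1, 3.8]
gripper_width: 0.409
grasp_force: 40.0
```

```bash
H="python3 -m handwheel"; $H '[[[0,0,0],0],[[0,0,0],0],[[0,0,0],0],[[0,0,0],0],[[0,0,0],0]]' 0.75 >/dev/null&& $H '[[[0,0,-0.03],0],[[0,0,-0.07],0],[[0,0,-0.11],0],[[0,0,-0.145],0],[[-0.03,0,-0.18],0],[[-0.06,0,-0.18],0],[[-0.087,0,-0.18],0],[[-0.087,0,-0.18],0]]' 0.05 20
python3 - <<'E'
from h import *
for a in(180,240,300,120):
    P=at(88*np.cos(np.radians(a)),88*np.sin(np.radians(a)),0)[:2];print(a,P.round(4),plug(*P,.108,"pics/f0.png" if a==180 else None)[1])
c=camera("scene");p=proj(c,[at(-137,0,150)])[0].astype(int)
a=c["img"][p[1]-60:p[1]+60,p[0]-80:p[0]+80,::-1].copy()
b=cv2.imread("pics/f0.png");cv2.imwrite("pics/v13.png",np.hstack([cv2.resize(a,(400,300),interpolation=2),cv2.resize(b,(400,300))]))
for t in(1.57,1.8,2.05):
  r=.09;P=[at(-137.5+1e3*(r*np.cos(t)-.005*np.sin(t)),y,121.5+1e3*(r*np.sin(t)+.005*np.cos(t))) for y in(-55,55)]
  print(t,((proj(c,P)-p+[80,60])*2.5).round())
E
```

```text
time_s: 45.95
tool_pos: [0.5826, -0.0433, 0.2873]
tcp_rot: [[0.328, 0.945, 0.002], [0.945, -0.328, 0.0], [0.001, 0.002, -1.0]]
wrist_force: [-0.3, 0.8, -0.5]
gripper_width: 0.207
grasp_force: 0.0
180 [ 0.5836 -0.0413] [([251.5, 156.5], np.float32(17.825), [0.5849, -0.0362, 0.108])]
240 [ 0.6699 -0.0245] [([314.20001220703125, 122.80000305175781], np.float32(18.3), [0.6625, -0.0222, 0.108]), ([323.20001220703125, 121.19999694824219], np.float32(16.925), [0.6722, -0.0239, 0.108])]
300 [0.6986 0.0587] [([318.79998779296875, 43.79999923706055], np.float32(17.25), [0.6895, 0.0541, 0.108]), ([324.79998779296875, 38.20000076293945], np.float32(17.6), [0.6968, 0.0571, 0.108])]
120 [0.5258 0.0251] [([191.5, 120.80000305175781], np.float32(18.85), [0.5369, 0.0254, 0.108])]
1.57 [[214. 138.]
 [180.  86.]]
1.8 [[197. 144.]
 [164.  92.]]
2.05 [[179. 154.]
 [148. 101.]]
```

View pics/v13.png

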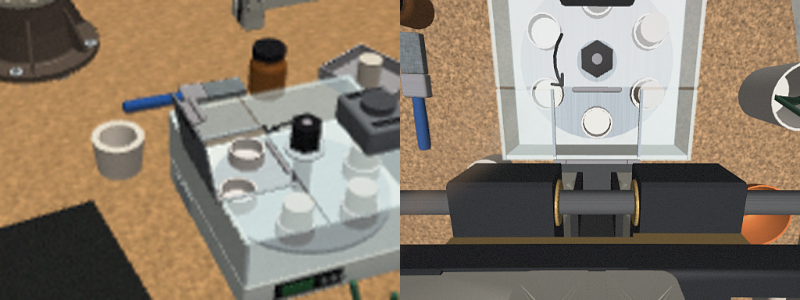

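Plugs now stand at stops 1–3, at (360,195), (362,155) and (295,210) in the left panel, and the cup at the port is empty. The flap is nearly upright. I'll shut the fingers, go to its outer side and push it over.

```bash
H="python3 -m handwheel"; $H '[[[-0.035,0,0],0],[[-0.07,0,0],0],[[-0.107,0,0],0],[[-0.107,0,0.035],0],[[-0.107,0,0.07],0],[[-0.107,0,0.105],0],[[-0.107,0,0.13],0],[[-0.107,0,0.137],0]]' 0 20 && $H '[[[0,0,0],0],[[0,0,0],0]]'
python3 - <<'E'
from h import *
for x,z in((-165,150),(-100,150),(-85,145)): print(x,z,togo(*at(x,0,z),np.radians(161)))
E
```

```text
time_s: 46.87
tool_pos: [0.5464, -0.1405, 0.1439]
tcp_rot: [[0.325, 0.946, -0.007], [0.946, -0.325, 0.001], [-0.002, -0.007, -1.0]]
wrist_force: [-0.4, -0.8, -0.8]
gripper_width: 0.005
grasp_force: 0.0
time_s: 47.03
tool_pos: [0.55, -0.1411, 0.1497]
tcp_rot: [[0.324, 0.946, 0.0], [0.946, -0.324, -0.001], [-0.0, 0.001, -1.0]]
wrist_force: [0.0, -0.6, 0.8]
gripper_width: 0.001
grasp_force: 0.0
-165 150 (array([ 0.0283, -0.0008, -0.0003]), np.float64(0.0011752286424164815), array([ 9.400e-02,  2.180e-01, -2.950e-01,  1.000e-03, -1.057e+00,
        2.717e+00]))
-100 150 (array([ 0.0933, -0.0007, -0.0004]), np.float64(0.0011752286424164815), array([ 9.400e-02,  2.180e-01, -2.950e-01,  1.000e-03, -1.057e+00,
        2.717e+00]))
-85 145 (array([ 0.1083, -0.0007,  0.0046]), np.float64(0.0011752286424164815), array([ 9.400e-02,  2.180e-01, -2.950e-01,  1.000e-03, -1.057e+00,
        2.717e+00]))
```

```bash
H="python3 -m handwheel"; $H '[[[0.02,0,0],0],[[0.035,0,0],0],[[0.05,0,0],0],[[0.062,0,0],0],[[0.074,0,0],0],[[0.085,0,0],0],[[0.095,0,0],0],[[0.103,0,0],0]]'
python3 - <<'E'
from h import *
print(togo(*at(-70,0,99),np.radians(161))[0]);o=get_obs()
c=camera("wrist");print(((proj(c,[at(-137.5+85,y,0) for y in(0,)],o))))
E
```

```text
time_s: 47.7
tool_pos: [0.583, -0.0427, 0.1488]
tcp_rot: [[0.325, 0.946, 0.0], [0.946, -0.325, 0.0], [0.0, 0.0, -1.0]]
wrist_force: [0.2, -0.5, -0.6]
gripper_width: 0.002
grasp_force: 0.2
[0.0195 0.0001 0.0498]
[[251.94509692 132.27081767]]
```

```bash
H="python3 -m handwheel"; $H '[[[0.006,0,0.006],0],[[0.01,0,0.013],0],[[0.013,0,0.02],0],[[0.016,0,0.027],0],[[0.018,0,0.034],0],[[0.019,0,0.038],0],[[0.019,0,0.038],0]]'
python3 - <<'E'
from h import *
c=camera("scene");p=proj(c,[at(-120,0,140)])[0].astype(int)
a=c["img"][p[1]-60:p[1]+60,p[0]-80:p[0]+80,::-1]
b=camera("wrist")["img"][:,:,::-1];cv2.imwrite("pics/v14.png",np.hstack([cv2.resize(a,(400,300),interpolation=2),cv2.resize(b,(400,300))]))
E
```

```text
time_s: 48.33
tool_pos: [0.5879, -0.0261, 0.1092]
tcp_rot: [[0.326, 0.945, -0.002], [0.945, -0.326, -0.0], [-0.001, -0.002, -1.0]]
wrist_force: [-0.6, -0.3, 0.6]
gripper_width: 0.005
grasp_force: 0.0
```

View pics/v14.png

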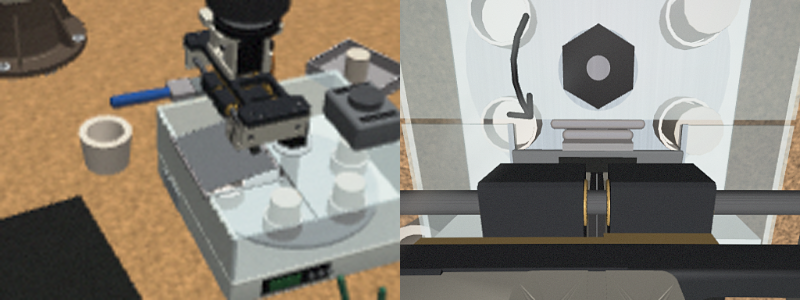

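The flap has come over and is nearly shut, with its tab at the rim near (605,135). Pressing down gently.

```bash
H="python3 -m handwheel"; $H '[[[0,0,0.002],0],[[0,0,0.004],0],[[0,0,0.004],0]]' && $H '[[[0,0,0.002],0],[[0,0,0.004],0],[[0,0,0.004],0]]' && $H '[[[0,0,0.001],0],[[0,0,0.002],0],[[0,0,0.002],0]]'
```

```text
time_s: 48.68
tool_pos: [0.5886, -0.0261, 0.1066]
tcp_rot: [[0.326, 0.945, -0.0], [0.945, -0.326, 0.0], [0.0, -0.0, -1.0]]
wrist_force: [-0.8, 0.5, -0.3]
gripper_width: 0.008
grasp_force: 0.0
time_s: 48.93
tool_pos: [0.5891, -0.0259, 0.103]
tcp_rot: [[0.325, 0.946, 0.001], [0.946, -0.325, 0.0], [0.0, 0.001, -1.0]]
wrist_force: [-0.4, 0.3, 1.8]
gripper_width: 0.007
grasp_force: 1.0
time_s: 49.18
tool_pos: [0.5892, -0.0257, 0.1013]
tcp_rot: [[0.325, 0.946, 0.001], [0.946, -0.325, 0.0], [0.001, 0.001, -1.0]]
wrist_force: [-1.0, 1.5, 4.7]
gripper_width: 0.003
grasp_force: 2.1
```

```bash
H="python3 -m handwheel"; for i in 1; do $H '[[[0,0,0.001],0],[[0,0,0.002],0],[[0,0,0.002],0]]'|sed -n '1,2p;4p'; $H '[[[0,0,0.001],0],[[0,0,0.002],0],[[0,0,0.002],0]]'|sed -n '1,2p;4p';$H '[[[0,0,0.001],0],[[0,0,0.002],0],[[0,0,0.002],0]]'|sed -n '1,2p;4p'; done
```

```text
time_s: 49.43
tool_pos: [0.5888, -0.026, 0.0986]
wrist_force: [0.1, 1.0, 0.4]
time_s: 49.68
tool_pos: [0.5882, -0.0263, 0.0961]
wrist_force: [-0.2, -0.3, 0.6]
time_s: 49.93
tool_pos: [0.5885, -0.0263, 0.0957]
wrist_force: [-3.2, 0.1, 8.1]
```

```bash
H="python3 -m handwheel"; $H '[[[0,0,0.001],0],[[0,0,0.002],0],[[0,0,0.002],0]]'|sed -n '1,2p;4p'; $H '[[[0,0,-0.01],0],[[0,0,-0.03],0],[[0,0,-0.06],0],[[0,0,-0.1],0],[[0,0,-0.14],0],[[0,0,-0.17],0],[[0,0,-0.17],0],[[0,0,-0.17],0]]' | head -2
python3 - <<'E'
from h import *
o=get_obs();c=camera("wrist");cv2.imwrite("pics/end.png",c["img"][:,:,::-1])
g=cv2.cvtColor(c["img"],cv2.COLOR_RGB2GRAY).astype(int)
# free edge of the flap: x=-47.5 if shut; scan along changer x at flap-plate height, off the tab
for y in(-42,42):
  print(y,[(x,int(g[tuple(proj(c,[at(x,y,126)],o)[0].round().astype(int)[::-1])])) for x in range(-64,-28,2)])
for a in(240,300,0): 
  P=at(88*np.cos(np.radians(a)),88*np.sin(np.radians(a)),0)[:2];print(a,P.round(4),plug(*P,.108)[1])
c=camera("top");m=np.array([.448,.365,.051]);u=proj(c,[m])[0].astype(int);print(c["img"][u[1]-4:u[1]+5,u[0],0],c["img"][u[1],u[0]-12:u[0]+13:3,0])
E
```

```text
time_s: 50.18
tool_pos: [0.5887, -0.0263, 0.0954]
wrist_force: [-9.5, 1.4, 21.6]
time_s: 50.85
tool_pos: [0.5897, -0.0258, 0.2651]
-42 [(-64, 134), (-62, 134), (-60, 137), (-58, 137), (-56, 134), (-54, 138), (-52, 132), (-50, 140), (-48, 151), (-46, 201), (-44, 198), (-42, 202), (-40, 207), (-38, 208), (-36, 201), (-34, 203), (-32, 215), (-30, 225)]
42 [(-64, 136), (-62, 133), (-60, 133), (-58, 134), (-56, 133), (-54, 131), (-52, 135), (-50, 141), (-48, 103), (-46, 203), (-44, 199), (-42, 201), (-40, 203), (-38, 204), (-36, 201), (-34, 198), (-32, 208), (-30, 225)]
240 [ 0.6699 -0.0245] [([319.79998779296875, 138.8000030517578], np.float32(19.025), [0.6651, -0.0207, 0.108]), ([327.0, 141.5], np.float32(19.575), [0.6714, -0.0259, 0.108]), ([313.5, 134.5], np.float32(17.075), [0.6602, -0.0144, 0.108]), ([292.20001220703125, 164.8000030517578], np.float32(18.475), [0.63, -0.0375, 0.108])]
300 [0.6986 0.0587] [([320.79998779296875, 57.79999923706055], np.float32(21.075), [0.6866, 0.0544, 0.108]), ([333.5, 50.5], np.float32(21.35), [0.7, 0.0566, 0.108]), ([324.5, 51.20000076293945], np.float32(21.075), [0.6916, 0.0589, 0.108])]
0 [0.6408 0.1251] [([253.8000030517578, 13.5], np.float32(18.425), [0.6373, 0.1123, 0.108])]
[84 83 80 82 82 84 82 85 83] [68 77 79 86 82 87 88 84 81]
```

Flap edge reads at x ≈ -47 mm, so it is shut. The top-view tray check is unclear, so I'll look for the measured plug and tray numerically.

Run:
```python
from h import *
c=camera("top");im=c["img"];m=np.array([.448,.365,.051]);u=proj(c,[m])[0];print(u)
x,y=u.astype(int);print(im[y-28:y+30:4,x-36:x+37:4,0])
c=camera("scene")
u=proj(c,[m])[0];print(u);x,y=u.astype(int);print(c["img"][y-20:y+22:3,x-30:x+31:4,0])
```

```text
[104.22516889 219.31649569]
[[144  57  71  71  66  83  79  81  84  80  82  83  85  83  79  71  62  49
   21]
 [151 104  66  64  64  79  82  82  86  84  87  83  84  83  79  74  62  40
   32]
 [151 147  46  53  51  78  82  81  85  81  82  78  82  80  76  72  59  43
   26]
 [159 159 137  46  38  73  79  88  83  84  85  79  82  81  76  75  61  47
   29]
 [143 162 149 162 150  82  76  85  83  84  83  83  80  84  80  70  64  53
   30]
 [152 143 152 143 150  90  80  80  83  81  86  82  82  81  80  71  66  45
   28]
 [155 149 152 153 153 112  76  81  82  83  84  83  87  84  83  76  65  43
   31]
 [156 138 158 166 142 154  72  77  83  85  83  85  87  77  79  81  65  50
   46]
 [147 153 149 152 166 161  70  81  83  84  88  83  80  80  79  76  68  54
   32]
 [137 164 141 165 154 144  61  83  83  88  81  84  87  85  81  80  69  49
   33]
 [148 158 146 141 150 149  89  76  85  84  81  82  81  83  78  81  73  60
   34]
 [150 168 150 156 154 150 128  72  84  83  82  85  88  82  77  76  76  65
   31]
 [145 159 168 149 157  29   9  74  83  81  86  83  84  83  82  77  71  63
   43]
 [150 154 147 162 1
[... 410 characters left out ...]
 179 188 184 180 171 181 176]
 [180 182 187 180 193 182 179 184 179 182 184 171 187 176 175 178]
 [184 180 181 193 176 178 178 182 172 175 181 184 176 175 178 184]
 [180 174 187 182 179 173  87  83  93 179 178 185 179 176 195 174]
 [185 176 181 183 156  88 104 223 223  98 164 174 175 176 190 179]
 [181 185 183 121  88 138 164 103 107  82  74  74 177 182 180 178]
 [192 188 183  74 138 172 163 106 118 163 132  74  74 182 179 176]
 [181 182 193 169 169 152 199 110 119 161 161 159 112 144 180 168]
 [199 171 175 171 157 151 167 146  73 118 165  75  90 175 179 183]
 [172 172 173 170 170 115  36  77  79  78  83 106 174 182 174 176]
 [173 171 172 174 171  72 113  50  80  80  77 179 183 172 181 185]]
```

The arm hides the tray in the top view. The scene camera shows the plug top exactly at the predicted pixel, inside the tray. The arm touches nothing, so I hand in.

```bash
python3 -c "
from plant import *
print(hand_in())"
```

```text
the job is handed in; nothing more can be done
None
```

The job is handed in, with no verdict returned: the measured plug stands in the tray, the three plugs from the mat are in neighbouring cups at stops 1–3, the cup at the port is empty, and the flap is snapped shut.

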